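Rake the breadsticks into their flutes

ROBOT

A 6-joint arm with a two-finger parallel gripper is mounted at the origin on a cart in front of the work surface, level with it; the furniture and walls round the work are solid. World frame = base frame: x ahead of the robot, y to its left, z up, the work surface at z = 0. Lengths are in m, angles in rad, forces in N, time in s.
With the tool pointing down it reaches from about 0.35 to 0.725 m from the base axis. Payload 6 kg.
Tool frame: the origin (TCP) lies between the finger pads; the fingertips stand 19 mm ahead of it and the grasp point (between the pads) is the TCP; z points along the fingers, y is the line along which they close (so a half turn about z gives the same grasp; the last joint's range is limited). The gripper opens to 85 mm and grips with 20 to 120 N. Pads are 22 mm wide; open, the fingers measure 114 mm over their backs; the gripper's body (76 mm by 85 mm) begins 54 mm behind the grasp point. The pads swing forward as they close: fully open they stand 13 mm farther back than shut.
Start: joints at [1.572, 0.04, 0.085, 0, -1.615, -0.334], TCP at [0.196, 0.567, 0.25] pointing down, gripper open.
Joint ranges: [-2.56, 2.56], [-1.29, 2.01], [-1.08, 1.49], [-3.29, 1.98], [-2.81, -0.18], [-2.99, 2.99]. Speed limits (rad/s): [2.57, 2.57, 3.01, 3.14, 3.14, 3.14].

INTERFACE

Orientations are given as a unit quaternion [x, y, z, w].
In Python, from bench import robot, camera, camera_params, finder gives the robot as it stands. The module is installed in compiled form; this text tells all that it offers.
- The arm moves only by the shell command python3 -m handwheel 'ROWS' [FORCE]. ROWS is JSON, a list that holds one entry, the list of rows, each a list of 7 numbers: the shift along the tool's x, y, z in units of 0.03 m (1.0 is 0.03 m), then the turn, a rotation vector about the tool's x, y, z in units of 6 degrees (1.0 is 6 degrees), then the closure, from -1 (fully open) to 1 (shut). In form: [[[x, y, z, ax, ay, az, jaw], ...]]. A call has exactly 8 rows; each row shifts and turns the commanded pose from where the row before left it, along the tool's axes as they then stand; what a row does not reach is not made up. A row lasts 1/8 s, in which the tool goes at most 62.5 mm and 10.7 degrees, less where a joint would pass 70% of its speed; a pose out of reach is approached as far as the arm can. A call with a number of a shift or a turn outside -1 to 1 is refused whole. A call with a gripper value outside its range is refused whole. The fingers move at their own pace and stop on an object; FORCE is the grip in N (left out, the last holds). Time passes only in rows, so rows that do not move let the fingers close, or fill a call up. It gives the time, the measured TCP pose, the force, the opening and the grip force at its end, in the units of the state.
- robot.observe(): the state, without advancing time (a new reading comes with each control period).
- camera(name): name is "scene" or "side" or "wrist"; returns the picture (400x640x3 uint8, red, green, blue); there is no depth.
- camera_params(name): a dict with "fx", "fy", "cx", "cy" (pixels), "distortion" ([k1, k2, p1, p2, k3] as OpenCV has them; the pictures are not rectified), "position" and "orientation" of the camera in the world. Camera axes: x right, y up, looking along -z (the intrinsics and any distortion apply to the point x, -y, -z); pixel columns grow to the right and rows downward; lengths in m; the calibration is good to about 2 mm. A picture is of the moment at which its call begins: read the wrist's pose just before it. camera_params takes no time and is no camera call; for the wrist camera it gives the pose at the moment of the call.
- robot.hand_in(): hands the job in; it is judged then, once.
Trained networks look in the newest picture that a camera, given by its name, has taken for a name from the list of things; names that differ only in an ending like _2 or _b are one class to them, and where a whole thing is asked for, a point or a joint stands for the part that bears it (a point fixed in the world has none). Each returns a list of dicts, best first, with "score" (0 to 1); they miss things now and then, are a little off and sometimes report something else, mostly with a low value. They report only what shows in the picture. A call takes as long as a camera call.
- finder.recognise(camera, target): "centre" ([column, row] in pixels, amid what is visible of it).
- finder.regions_of(camera, target): "mask" (400x640 bool, what is visible of it) and "centre" ([column, row] in pixels, amid what is visible of it).
The state is a dict: "t": time; "joint_positions": joint angles; "joint_vel": joint speeds; "joint_torque": joint torques, N m; "tcp_pos": TCP position; "orientation": TCP orientation; "ft_force": force on the tool from outside, world axes, zero at the start; "torque": the same for the moment, N m; "gripper_width": finger opening in m; "gripper_force": force on a finger pad.
Only numpy, scipy, OpenCV 4.12 (cv2) and the standard library are available. Lean on these libraries where they do the work, as an engineer would, in place of code of your own. Each camera call takes 0.05 s, during which the arm holds its last target. There are 200 camera calls.

TASK

The breadsticks lie askew on the fluted tray that stands partly under the overshelf. Take the short rake from its rest, set its teeth down on the tray's deck behind all the sticks until they just touch, and gently rake the sticks towards you until each one lies down in a flute of its own; then put the rake back in its rest as it was. Never touch the sticks with the gripper, do not snap them, press hard on the tray or bump the shelf, and leave the ramekin, thermometer and timer where they are.

Things in the scene. Friction and masses are not known exactly. Their poses are not given: they have to be found in the camera images.
- tray: Fixed aluminium tray, 152 mm wide inside (y), six flutes in front (x = -100 to 20 mm) and a flat deck behind (x = 20 to 174 mm). Deck and ridge tops are 18 mm above the origin, which lies on the table under the tray; x points away from the robot, y left along the flutes. 3 mm walls all round, their rolled rims 34 mm high.
- tray_flute (a point): Middle of the rearmost flute's floor, 6 mm above the tray's origin and 12.5 mm in +x of it. Flutes run along the tray's y, are 15 mm wide, 12 mm deep and 21 mm apart (the others follow towards the robot), parted by 6 mm round-topped ridges. A stick lying home has its axis 6 mm above the floor and its top level with the ridges, so the rake passes over it.
- tray_deck (a point): Point on the deck's surface at mid width, 155 mm in +x of the tray's origin: behind every stick at the start (they lie at tray x below 150 mm), 19 mm in front of the rear wall, 52 to 62 mm deep under the overshelf.
- overshelf: Fixed steel shelf with pans on it, 400 mm wide. Origin on the table below the middle of its front edge; x points away from the robot, y left. It reaches from x = 0 to 230 mm, underside 295 mm above the table; front legs (feet 42 mm wide) at x = 55 mm, y = -182 and 182 mm. A hand leaning back with the rake's handle passes under its front edge; an upright one does not.
- stick_1: Crisp breadstick, round, 12 mm thick, 130 mm long, 14 g, rolls easily. Origin in its middle on its axis; own x along its length. Starts rearmost on the deck, askew.
- stick_2: Crisp breadstick, round, 12 mm thick, 130 mm long, 14 g, rolls easily. Origin in its middle on its axis; own x along its length. Starts second from the rear on the deck, askew.
- stick_3: Crisp breadstick, round, 12 mm thick, 130 mm long, 14 g, rolls easily. Origin in its middle on its axis; own x along its length. Starts third from the rear on the deck, askew.
- stick_4: Crisp breadstick, round, 12 mm thick, 130 mm long, 14 g, rolls easily. Origin in its middle on its axis; own x along its length. Starts in front, askew across the ridges.
- stick_5: Crisp breadstick, round, 12 mm thick, 130 mm long, 14 g, rolls easily. Origin in its middle on its axis; own x along its length. Starts on top, slantwise across the two rearmost ones.
- rake: Loose rake, about 0.14 kg: seven 5 mm steel teeth, 116 mm overall in y, under a 124 mm wide head bar 29 to 40 mm above and 10 mm in +x of their tips; black handle 18 mm wide (y), 14 mm thick. Origin amid the line of tooth tips, z up, x away from the handle. The handle leans back 30 degrees from z to -x. Rake with z upright, pulling towards -x.
- rake_grip (a point): Point on the axis of the rake's handle where to grip its 18 mm wide sides (fingers closing along the rake's y): (-28, 0, 100) mm in the rake's frame. The handle's axis has direction (-0.5, 0, 0.866) there; the handle ends 36 mm further up and its cradle lies 42 mm further down.
- rake_rest: Fixed steel rest: a dish 105 x 160 mm, rim 12 mm high, with a 29 mm wide wire cradle that holds the rake's handle from below and beside. Origin on the table below the rake's tooth tips; axes as the rake's when it stands there, teeth on the dish's floor, handle leaning back 30 degrees to the rest's -x.
- rest_seat (a point): Point on the floor of the rest (4 mm above the table) where the rake's origin stands at the start and must stand at the end.
- ramekin: Loose white ramekin, 72 mm across, 45 mm high; leave it alone. Origin at the centre of its underside.
- thermometer: Loose probe thermometer, 218 x 36 x 21 mm, to the right of the tray; leave it alone. Origin under its middle.
- timer: Loose wind-up kitchen timer, 74 mm across, 50 mm high, left of the tray; leave it alone. Origin at the centre of its underside.

How it is judged:
By the outcome, as a careful person would: the job done as asked, in the order asked, and still so for the second after the job is handed in, with the robot touching nothing.
It also fails if it takes over 64 s, if anything falls off the work surface, if the arm or the gripper's body presses on something with over 40 N, if the wrist force passes 120 N, or if a joint passes its speed limit or range.

## Working session

There is one attempt and no reset: what is moved stays moved. The work goes in short steps, Python scripts to look and compute and a shell command to move; the robot and the scene stay as the last step left them, time stands still between calls to the robot, and variables do not carry over. Pictures are saved under pics/ and viewed, at most 10 in all, crops included, and the job is handed in when it is done.

```bash
mkdir -p pics; ls
cat > h.py <<'E'
import numpy as np, cv2
from scipy.spatial.transform import Rotation as R
from bench import robot, camera, camera_params, finder
def save(n,f):
    im=camera(n); cv2.imwrite('pics/'+f,im[:,:,::-1]); return im
def ray(p,px):
    K=np.array([[p['fx'],0,p['cx']],[0,p['fy'],p['cy']],[0,0,1.]])
    u=cv2.undistortPoints(np.array([[px]],float),K,np.array(p['distortion']))[0,0]
    d=R.from_quat(p['orientation']).apply([u[0],-u[1],-1]); return np.array(p['position']),d/np.linalg.norm(d)
def onz(p,px,z):
    o,d=ray(p,px); return o+d*(z-o[2])/d[2]
def proj(p,X):
    K=np.array([[p['fx'],0,p['cx']],[0,p['fy'],p['cy']],[0,0,1.]])
    c=R.from_quat(p['orientation']).inv().apply(np.atleast_2d(X)-np.array(p['position']))*[1,-1,-1]
    return cv2.projectPoints(c,np.zeros(3),np.zeros(3),K,np.array(p['distortion']))[0][:,0]
def tri(rays):
    A=0;b=0
    for o,d in rays:
        M=np.eye(3)-np.outer(d,d);A=A+M;b=b+M@o
    x=np.linalg.solve(A,b); return x,[np.linalg.norm((np.eye(3)-np.outer(d,d))@(x-o)) for o,d in rays]
E
python3 - <<'E'
from h import *
print(robot.observe())
ims=[save(n,n+'0.png') for n in("scene","side","wrist")]
for n in("scene","side","wrist"):
    p=camera_params(n);print(n,np.round(p['position'],3),np.round(R.from_quat(p['orientation']).as_matrix()[:,2],2),p['fx'])
    for t in("rake","rake_grip","rake_rest","rest_seat","tray","tray_flute","tray_deck","overshelf","ramekin","timer","thermometer","stick_1"):
        print(t,[(np.round(r['centre']).tolist(),round(r['score'],2)) for r in finder.recognise(n,t)[:6]])
cv2.imwrite('pics/a.png',np.vstack([ims[0],ims[1]])[:,:,::-1])
E
```

```text
pics
{'t': 0.0, 'joint_positions': array([ 1.57169868e+00,  4.08439411e-02,  8.38065341e-02, -4.45720153e-04,
       -1.61549823e+00, -3.33727659e-01]), 'joint_vel': array([ 3.90217201e-04, -5.87163025e-04, -3.82276877e-04,  8.96744945e-05,
       -8.48720443e-05,  3.05713802e-04]), 'joint_torque': array([ 3.96330788e-04, -3.68207181e+01,  3.47417700e+01,  6.93238556e+00,
       -5.38482011e-03, -9.17816436e-07]), 'tcp_pos': array([0.19584262, 0.56683071, 0.2492618 ]), 'orientation': array([ 9.86186560e-01, -1.65635936e-01, -7.47084267e-05,  8.94589474e-04]), 'ft_force': array([-0.33167792, -0.41855956, -0.29396895]), 'torque': array([0.01619894, 0.0741809 , 0.02396841]), 'gripper_force': 0.0, 'gripper_width': 0.08550352779258905}
scene [-0.189 -0.582  0.604] [-0.7  -0.53  0.48] 402.1972826481792
rake [([242.0, 173.0], 0.6)]
rake_grip [([244.0, 176.0], 0.71)]
rake_rest [([240.0, 196.0], 0.65)]
rest_seat [([242.0, 200.0], 0.58)]
tray []
tray_flute [([362.0, 243.0], 0.78)]
tray_deck [([361.0, 238.0], 0.63)]
overshelf [([379.0, 110.0], 0.8)]
ramekin []
timer [([295.0, 208.0], 0.63)]
the
[... 323 characters left out ...]
]
rest_seat [([305.0, 340.0], 0.59)]
tray [([324.0, 206.0], 0.82), ([304.0, 255.0], 0.46)]
tray_flute [([333.0, 208.0], 0.68), ([305.0, 339.0], 0.64)]
tray_deck [([326.0, 210.0], 0.56)]
overshelf [([246.0, 99.0], 0.93), ([305.0, 255.0], 0.35), ([285.0, 301.0], 0.27)]
ramekin [([370.0, 246.0], 0.58), ([328.0, 208.0], 0.38)]
timer [([308.0, 255.0], 0.8)]
thermometer [([362.0, 184.0], 0.75), ([281.0, 299.0], 0.4)]
stick_1 [([330.0, 203.0], 0.64), ([312.0, 205.0], 0.58), ([352.0, 205.0], 0.58)]
wrist [0.264 0.543 0.375] [ 0.27 -0.09  0.96] 284.7813450797515
rake []
rake_grip []
rake_rest []
rest_seat []
tray []
tray_flute []
tray_deck []
overshelf []
ramekin []
timer []
thermometer []
stick_1 []
```

View pics/scene0.png

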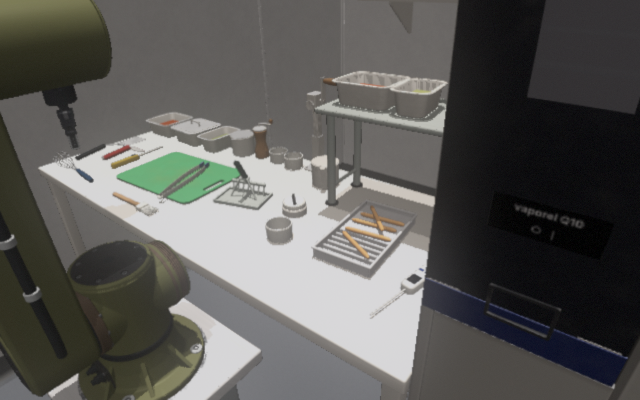

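View pics/side0.png

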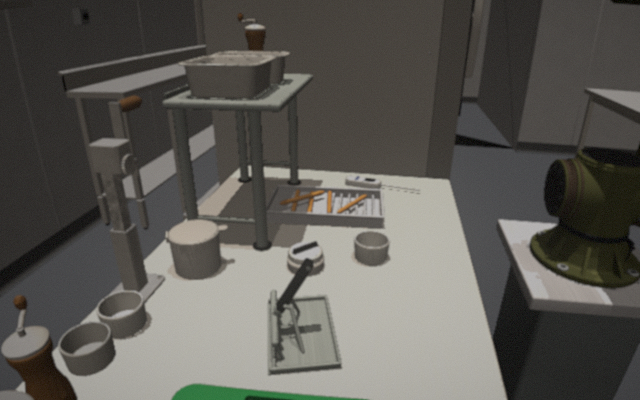

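View pics/wrist0.png

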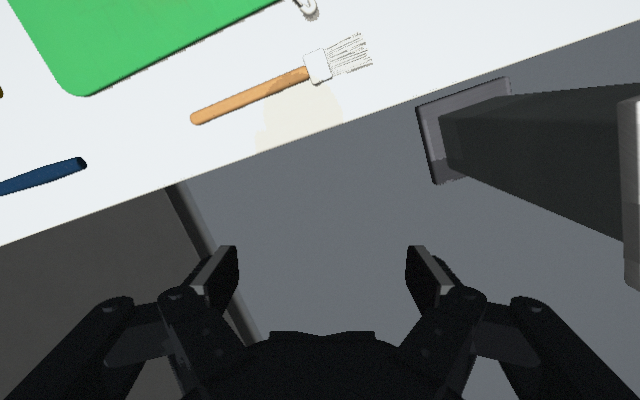

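The scene view shows the rake in its rest at about (242,190), the tray at (365,238), the ramekin at (279,230), the timer at (295,207) and the thermometer at (411,284). In the side view they are at about rake (290,300), tray (330,205) and rest (302,336). The wrist sees only the table edge.

Run:
```python
from h import *
S,D=camera_params('scene'),camera_params('side')
for n,a,b in [('grip',(244,176),(283,302)),('seat',(242,200),(305,340)),('flute',(362,243),(333,208)),('deck',(361,238),(326,210)),('timer',(295,208),(308,255)),('ramekin',(279,231),(370,246)),('therm',(411,284),(362,184))]:
    print(n,[np.round(v,4) for v in tri([ray(S,a),ray(D,b)])])
o=cv2.imread('pics/scene0.png');s=cv2.imread('pics/side0.png')
f=lambda im,x,y,w,h:cv2.resize(im[y:y+h,x:x+w],(400,300),interpolation=cv2.INTER_CUBIC)
cv2.imwrite('pics/b.png',np.vstack([np.hstack([f(o,202,150,80,60),f(o,305,190,120,90)]),np.hstack([f(s,242,250,160,120),f(s,262,170,132,99)])]))
```

```text
grip [array([0.5682, 0.3291, 0.0668]), array([0.001, 0.001])]
seat [array([ 0.5393,  0.3225, -0.0071]), array([0.004, 0.004])]
flute [array([ 0.5571, -0.126 ,  0.0048]), array([0.0037, 0.0037])]
deck [array([ 0.5732, -0.1118,  0.0053]), array([0.0028, 0.0028])]
timer [array([0.5724, 0.1205, 0.0187]), array([0.0006, 0.0006])]
ramekin [array([0.4516, 0.0704, 0.0218]), array([0.0021, 0.0021])]
therm [array([ 4.956e-01, -3.020e-01,  4.000e-04]), array([0.0081, 0.0081])]
```

View pics/b.png

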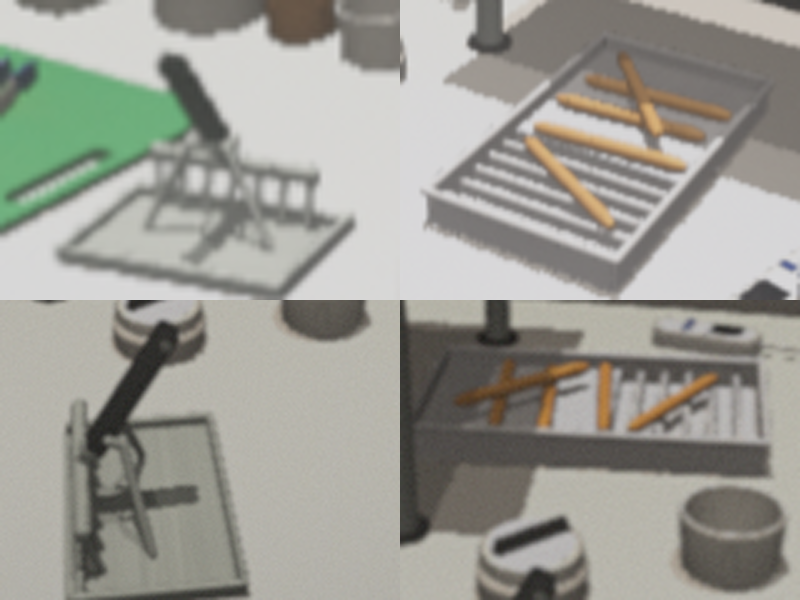

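Run:
```python
from h import *
S,D=camera_params('scene'),camera_params('side')
P=lambda p,l,z:[print(np.round(onz(p,q,z),3)) for q in l]
print('rest scene');P(S,[(214,201),(258,208.4),(273,193.6),(232,187.6)],.012)
print('rest side');P(D,[(268,368.8),(341.2,366),(326.8,297.2),(270.8,300)],.012)
print('tray scene');P(S,[(314,248.5),(370,269.5),(415.5,216.5),(366.5,202)],.034)
print('tray side');P(D,[(383.4,209.6),(381.4,189.8),(279,187),(268,212)],.034)
print('handle top, bottom',tri([ray(S,(236,162)),ray(D,(308,264))]),tri([ray(S,(245,177)),ray(D,(280,304))]))
```

```text
rest scene
[0.466 0.363 0.012]
[0.514 0.217 0.012]
[0.609 0.247 0.012]
[0.562 0.388 0.012]
rest side
[0.57  0.41  0.012]
[0.471 0.387 0.012]
[0.516 0.237 0.012]
[0.609 0.262 0.012]
tray scene
[ 0.428 -0.067  0.034]
[ 0.438 -0.22   0.034]
[ 0.709 -0.2    0.034]
[ 0.701 -0.046  0.034]
tray side
[ 0.433 -0.085  0.034]
[ 0.443 -0.205  0.034]
[ 0.712 -0.173  0.034]
[ 0.697 -0.023  0.034]
handle top, bottom (array([0.53252829, 0.31561954, 0.13032186]), [np.float64(0.0014700269362450703), np.float64(0.001470026936244955)]) (array([0.57257872, 0.32933046, 0.06201351]), [np.float64(0.0004271667412910351), np.float64(0.0004271667412910351)])
```

```bash
cat >> h.py <<'E'
def tool(yaw,lean=30):
    c,s=np.cos(np.radians(yaw)),np.sin(np.radians(yaw)); l=np.radians(lean)
    Z=np.array([[c,-s,0],[s,c,0],[0,0,1]])
    z=Z@[np.sin(l),0,-np.cos(l)]; y=Z@[0,-1,0]; return np.column_stack([np.cross(y,z),y,z])
def plan(p,Rt,n,jaw,p0=None,R0=None):
    s=robot.observe()
    p0=s['tcp_pos'] if p0 is None else p0; R0=R.from_quat(s['orientation']) if R0 is None else R.from_matrix(R0)
    rv=(R0.inv()*R.from_matrix(Rt)).as_rotvec(); d=(np.array(p)-p0)/n
    for k in range(n):
        r=R0*R.from_rotvec(rv*k/n)
        row=np.r_[r.inv().apply(d)/.03,np.degrees(rv/n)/6,jaw]
        print('['+','.join('%g'%round(v,2) for v in row)+'],', end='\n' if k%8==7 else '')
    print()
def st():
    s=robot.observe();Rm=R.from_quat(s['orientation']).as_matrix()
    print('t',round(s['t'],2),'tcp',np.round(s['tcp_pos'],4),'yaw',round(np.degrees(np.arctan2(Rm[1,0],Rm[0,0])),2),'lean',round(np.degrees(np.arccos(-Rm[2,2])),2),'j',np.round(s['joint_positions'],2),'F',np.round(s['ft_force'],1),'w',round(s['gripper_width'],4),round(s['gripper_force'],1))
E
python3 -c "
from h import *
st();plan([.503,.305,.19],tool(18),16,-1)"
```

```text
t 1.95 tcp [0.196  0.5671 0.2503] yaw -19.07 lean 0.01 j [ 1.57  0.04  0.08 -0.   -1.62 -0.33] F [-0.5  0.3  1. ] w 0.0854 0.0
[0.78,0.31,0.13,0.1,0.3,-0.38,-1],[0.77,0.34,0.15,0.1,0.3,-0.38,-1],[0.75,0.37,0.17,0.1,0.3,-0.38,-1],[0.73,0.4,0.19,0.1,0.3,-0.38,-1],[0.7,0.43,0.2,0.1,0.3,-0.38,-1],[0.68,0.46,0.22,0.1,0.3,-0.38,-1],[0.65,0.49,0.24,0.1,0.3,-0.38,-1],[0.63,0.52,0.25,0.1,0.3,-0.38,-1],
[0.6,0.54,0.27,0.1,0.3,-0.38,-1],[0.57,0.57,0.28,0.1,0.3,-0.38,-1],[0.53,0.6,0.29,0.1,0.3,-0.38,-1],[0.5,0.62,0.3,0.1,0.3,-0.38,-1],[0.47,0.64,0.31,0.1,0.3,-0.38,-1],[0.43,0.66,0.32,0.1,0.3,-0.38,-1],[0.39,0.68,0.32,0.1,0.3,-0.38,-1],[0.36,0.7,0.33,0.1,0.3,-0.38,-1],
```

```bash
python3 -m handwheel '[[[0.78,0.31,0.13,0.1,0.3,-0.38,-1],[0.77,0.34,0.15,0.1,0.3,-0.38,-1],[0.75,0.37,0.17,0.1,0.3,-0.38,-1],[0.73,0.4,0.19,0.1,0.3,-0.38,-1],[0.7,0.43,0.2,0.1,0.3,-0.38,-1],[0.68,0.46,0.22,0.1,0.3,-0.38,-1],[0.65,0.49,0.24,0.1,0.3,-0.38,-1],[0.63,0.52,0.25,0.1,0.3,-0.38,-1]]]' 40
python3 -m handwheel '[[[0.6,0.54,0.27,0.1,0.3,-0.38,-1],[0.57,0.57,0.28,0.1,0.3,-0.38,-1],[0.53,0.6,0.29,0.1,0.3,-0.38,-1],[0.5,0.62,0.3,0.1,0.3,-0.38,-1],[0.47,0.64,0.31,0.1,0.3,-0.38,-1],[0.43,0.66,0.32,0.1,0.3,-0.38,-1],[0.39,0.68,0.32,0.1,0.3,-0.38,-1],[0.36,0.7,0.33,0.1,0.3,-0.38,-1]]]' 40
python3 - <<'E'
from h import *
st();p=camera_params('wrist');im=save('wrist','w1.png');np.save('w1.npy',p,allow_pickle=True)
for t in('rake_grip','rest_seat','rake'):print(t,[(np.round(r['centre']).tolist(),round(r['score'],2)) for r in finder.recognise('wrist',t)[:3]])
print(proj(p,[[.551,.321,.104],[.533,.316,.135]]))
E
```

```text
t: 2.95
tcp_pos: [0.3504, 0.4356, 0.2198]
orientation: [0.991, -0.006, 0.13, -0.02]
ft_force: [0.3, -0.1, 1.2]
gripper_width: 0.0854
gripper_force: 0.0
t: 3.95
tcp_pos: [0.5046, 0.3052, 0.1893]
orientation: [0.954, 0.154, 0.255, -0.04]
ft_force: [-0.9, -0.6, 0.1]
gripper_width: 0.0852
gripper_force: 0.0
t 3.95 tcp [0.5046 0.3052 0.1893] yaw 18.4 lean 29.91 j [ 1.06 -0.42 -0.64  0.42 -0.99  0.66] F [-0.9 -0.6  0.1] w 0.0852 0.0
rake_grip [([321.0, 190.0], 0.94)]
rest_seat [([319.0, 238.0], 0.85)]
rake [([323.0, 195.0], 0.58)]
[[320.15751781 206.52949849]
 [318.73936126 223.50903971]]
```

View pics/w1.png

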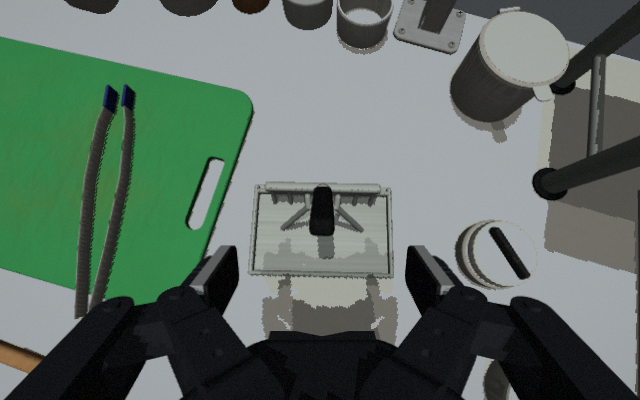

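The wrist view shows the rake handle at (321,187) to (321,234) and the rest dish with corners at about (249,274) and (394,276). The yaw is nearly right.

Run:
```python
from h import *
S,D=camera_params('scene'),camera_params('side');W=np.load('w1.npy',allow_pickle=True).item()
c=[onz(W,q,.012) for q in [(249,274),(394,276.5),(391,188),(255,187)]]
for v in c:print(np.round(v,4))
print('yaw',np.degrees(np.arctan2(*(c[1]-c[0])[:2]*[1,-1])), np.linalg.norm(c[1]-c[0]))
print(tri([ray(S,(236,162)),ray(D,(308,264)),ray(W,(321,230))]))
m=finder.regions_of('wrist','rake')[0]['mask'];v,u=np.nonzero(m);print(u.min(),u.max(),v.min(),v.max())
for z in(.118,.135,.142):print(z,np.round(onz(W,(321,235),z),4))
for z in(.068,):print(z,np.round(onz(W,(321,188),z),4))
s=robot.observe();print([ (k,np.round(proj(W,[s['tcp_pos']+k*R.from_quat(s['orientation']).as_matrix()[:,2]]),1)) for k in(0,.06,.1,.14)])
```

```text
[0.4733 0.3774 0.012 ]
[0.5204 0.2262 0.012 ]
[0.6164 0.2553 0.012 ]
[0.5674 0.4072 0.012 ]
yaw 17.319510851755737 0.1584024864755262
(array([0.53132497, 0.3141236 , 0.13025569]), [np.float64(0.0020858096970149268), np.float64(0.0017845853777076124), np.float64(0.0018125255673264481)])
266 379 181 235
0.118 [0.5276 0.3125 0.118 ]
0.135 [0.5259 0.312  0.135 ]
0.142 [0.5251 0.3117 0.142 ]
0.068 [0.5758 0.3284 0.068 ]
[(0, array([[318.6, 269.2]])), (0.06, array([[319.5, 224.1]])), (0.1, array([[319.8, 206.3]])), (0.14, array([[320.1, 193.4]]))]
```

```bash
python3 -c "
from h import *
plan([.548,.3187,.1035],tool(17.3),7,-1)"
```

```text
[-0.02,0.01,0.46,-0.01,0,0.02,-1],[-0.02,0.01,0.46,-0.01,0,0.02,-1],[-0.02,0.01,0.46,-0.01,0,0.02,-1],[-0.02,0.01,0.46,-0.01,0,0.02,-1],[-0.02,0.01,0.46,-0.01,0,0.02,-1],[-0.02,0.01,0.46,-0.01,0,0.02,-1],[-0.02,0,0.46,-0.01,0,0.02,-1],
```

```bash
python3 -m handwheel '[[[-0.02,0.01,0.46,-0.01,0,0.02,-1],[-0.02,0.01,0.46,-0.01,0,0.02,-1],[-0.02,0.01,0.46,-0.01,0,0.02,-1],[-0.02,0.01,0.46,-0.01,0,0.02,-1],[-0.02,0.01,0.46,-0.01,0,0.02,-1],[-0.02,0.01,0.46,-0.01,0,0.02,-1],[-0.02,0,0.46,-0.01,0,0.02,-1],[0,0,0,0,0,0,-1]]]' 40
python3 - <<'E'
from h import *
st();np.save('w2.npy',camera_params('wrist'),allow_pickle=True);save('wrist','w2.png');W=camera_params('wrist')
print([(r['centre'],r['score']) for r in finder.recognise('wrist','rake_grip')], proj(W,[[.548,.3187,.1035]]))
E
```

```text
t: 5.2
tcp_pos: [0.5469, 0.3169, 0.1015]
orientation: [0.956, 0.145, 0.254, -0.037]
ft_force: [0.2, -0.4, 0.2]
gripper_width: 0.0858
gripper_force: 0.0
t 5.2 tcp [0.5469 0.3169 0.1015] yaw 17.36 lean 29.71 j [ 0.98 -0.24 -0.68  0.47 -0.77  0.61] F [ 0.2 -0.4  0.2] w 0.0858 0.0
[([317.9, 241.9], 0.73)] [[318.25490571 265.69593798]]
```

View pics/w2.png

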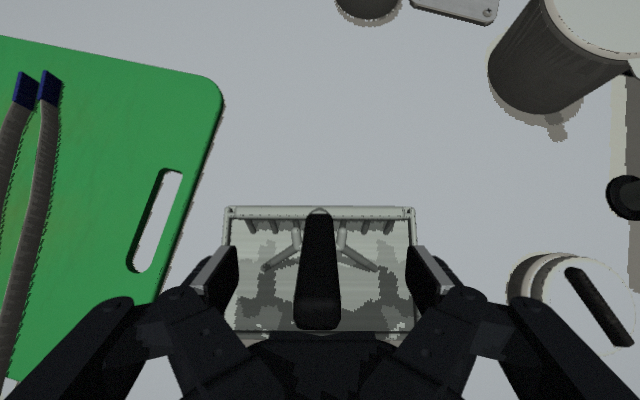

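The handle is centred between the pads, at column 318, rows 210 to 327.

```bash
python3 - <<'E'
from h import *
W=np.load('w2.npy',allow_pickle=True).item();s=robot.observe();T=R.from_quat(s['orientation']).as_matrix()
for x,z in((7,-36),(-7,-36),(7,-26),(-7,-26),(12,-36),(2,-36)):print(x,z,proj(W,[s['tcp_pos']+T@np.array([x,0,z])/1000]))
E
python3 -m handwheel '[[[0,0,0,0,0,0,1],[0,0,0,0,0,0,1],[0,0,0,0,0,0,1],[0,0,0,0,0,0,1],[0,0,0,0,0,0,1],[0,0,0,0,0,0,1],[0,0,0,0,0,0,1],[0,0,0,0,0,0,1]]]' 70
python3 -c "
from h import *
st()"
```

```text
7 -36 [[318.84883193 302.60981835]]
-7 -36 [[318.97026777 334.58565335]]
7 -26 [[319.03523831 286.38976718]]
-7 -26 [[319.13959927 316.32190132]]
12 -36 [[318.80329599 290.54684408]]
2 -36 [[318.89320513 314.32652616]]
t: 6.3
tcp_pos: [0.5471, 0.3177, 0.1036]
orientation: [0.955, 0.146, 0.255, -0.038]
ft_force: [0.6, 0.1, 0.2]
gripper_width: 0.0172
gripper_force: 68.3
t 6.3 tcp [0.5471 0.3177 0.1036] yaw 17.35 lean 29.86 j [ 0.98 -0.24 -0.68  0.47 -0.77  0.61] F [0.6 0.1 0.2] w 0.0172 68.3
```

Run:
```python
from h import *
P=[];Q=[]
for i in range(8):
    camera('side');s=robot.observe();P.append(s['tcp_pos']);Q.append(s['orientation'])
p=np.mean(P,0);Rm=R.from_quat(Q).mean();np.savez('grasp.npz',p=p,R=Rm.as_matrix())
print(p,np.std(P,0),Rm.as_quat()); t=tool(17.3); print(np.degrees((Rm.inv()*R.from_matrix(t)).as_rotvec()));st()
p1=p+[-.005,0,.085]
plan(p1,tool(17.3),5,1,p,Rm.as_matrix()); plan([.48,-.12,.235],tool(4.5),19,1,p1,tool(17.3))
```

```text
[0.54704796 0.31764704 0.10354212] [6.12895572e-06 1.52863121e-05 1.89694705e-05] [ 0.95522833  0.14554195  0.25473621 -0.03828621]
[0.04445877 0.14496017 0.03824054]
t 6.7 tcp [0.5471 0.3176 0.1035] yaw 17.34 lean 29.85 j [ 0.98 -0.24 -0.68  0.47 -0.77  0.61] F [0.8 0.7 2.4] w 0.0172 68.3
[0.25,-0.01,-0.51,0,0,0,1],[0.25,-0.01,-0.51,0,0,0,1],[0.26,-0.01,-0.51,0,0,0,1],[0.26,-0.01,-0.51,0,0,0,1],[0.26,-0.01,-0.51,0,0,0,1],
[-0.25,0.7,-0.24,-0.06,0,0.1,1],[-0.24,0.7,-0.23,-0.06,0,0.1,1],[-0.23,0.71,-0.23,-0.06,0,0.1,1],[-0.23,0.71,-0.22,-0.06,0,0.1,1],[-0.22,0.72,-0.22,-0.06,0,0.1,1],[-0.21,0.72,-0.22,-0.06,0,0.1,1],[-0.2,0.72,-0.21,-0.06,0,0.1,1],[-0.2,0.73,-0.21,-0.06,0,0.1,1],
[-0.19,0.73,-0.2,-0.06,0,0.1,1],[-0.18,0.73,-0.2,-0.06,0,0.1,1],[-0.17,0.73,-0.19,-0.06,0,0.1,1],[-0.17,0.74,-0.19,-0.06,0,0.1,1],[-0.16,0.74,-0.19,-0.06,0,0.1,1],[-0.15,0.74,-0.18,-0.06,0,0.1,1],[-0.14,0.75,-0.18,-0.06,0,0.1,1],[-0.14,0.75,-0.17,-0.06,0,0.1,1],
[-0.13,0.75,-0.17,-0.06,0,0.1,1],[-0.12,0.75,-0.16,-0.06,0,0.1,1],[-0.11,0.75,-0.16,-0.06,0,0.1,1],
```

```bash
python3 -m handwheel '[[[0.28,0,-0.5,0,0,0,1],[0.28,0,-0.5,0,0,0,1],[0.28,0,-0.5,0,0,0,1],[0.28,0,-0.5,0,0,0,1],[0.28,0,-0.5,0,0,0,1],[-0.25,0.7,-0.24,-0.06,0,0.1,1],[-0.24,0.7,-0.23,-0.06,0,0.1,1],[-0.23,0.71,-0.23,-0.06,0,0.1,1]]]' 70
python3 -m handwheel '[[[-0.23,0.71,-0.22,-0.06,0,0.1,1],[-0.22,0.72,-0.22,-0.06,0,0.1,1],[-0.21,0.72,-0.22,-0.06,0,0.1,1],[-0.2,0.72,-0.21,-0.06,0,0.1,1],[-0.2,0.73,-0.21,-0.06,0,0.1,1],[-0.19,0.73,-0.2,-0.06,0,0.1,1],[-0.18,0.73,-0.2,-0.06,0,0.1,1],[-0.17,0.73,-0.19,-0.06,0,0.1,1]]]' 70
python3 -m handwheel '[[[-0.17,0.74,-0.19,-0.06,0,0.1,1],[-0.16,0.74,-0.19,-0.06,0,0.1,1],[-0.15,0.74,-0.18,-0.06,0,0.1,1],[-0.14,0.75,-0.18,-0.06,0,0.1,1],[-0.14,0.75,-0.17,-0.06,0,0.1,1],[-0.13,0.75,-0.17,-0.06,0,0.1,1],[-0.12,0.75,-0.16,-0.06,0,0.1,1],[-0.11,0.75,-0.16,-0.06,0,0.1,1]]]' 70
python3 - <<'E'
from h import *
save('side','s3.png');st();save('wrist','w3.png');np.save('w3.npy',camera_params('wrist'),allow_pickle=True)
for t in('tray_deck','tray_flute','stick_1','overshelf','tray'):print(t,[(np.round(r['centre'],1).tolist(),round(r['score'],2)) for r in finder.recognise('wrist',t)[:6]])
E
```

```text
t: 7.7
tcp_pos: [0.536, 0.2477, 0.1975]
orientation: [0.958, 0.128, 0.255, -0.033]
ft_force: [0.8, -1.0, -1.2]
gripper_width: 0.0172
gripper_force: 68.4
t: 8.7
tcp_pos: [0.5093, 0.0627, 0.2171]
orientation: [0.963, 0.081, 0.257, -0.02]
ft_force: [-0.1, -1.1, -2.1]
gripper_width: 0.0173
gripper_force: 68.4
t: 9.7
tcp_pos: [0.4817, -0.1211, 0.2377]
orientation: [0.966, 0.034, 0.258, -0.006]
ft_force: [0.3, 0.8, -2.0]
gripper_width: 0.0171
gripper_force: 68.4
t 9.75 tcp [ 0.4814 -0.1227  0.2384] yaw 4.09 lean 29.92 j [ 0.21 -0.72 -0.63  0.08 -1.15  1.41] F [-0.9 -2.1 -1.5] w 0.0169 68.5
tray_deck [([333.2, 166.9], 0.76), ([321.8, 142.1], 0.26)]
tray_flute [([331.2, 166.3], 0.89)]
stick_1 [([324.0, 146.0], 0.93), ([334.6, 135.8], 0.8), ([319.8, 162.7], 0.62), ([327.9, 197.5], 0.57)]
overshelf [([432.5, 42.1], 0.8)]
tray [([332.5, 167.5], 0.95)]
```

View pics/w3.png

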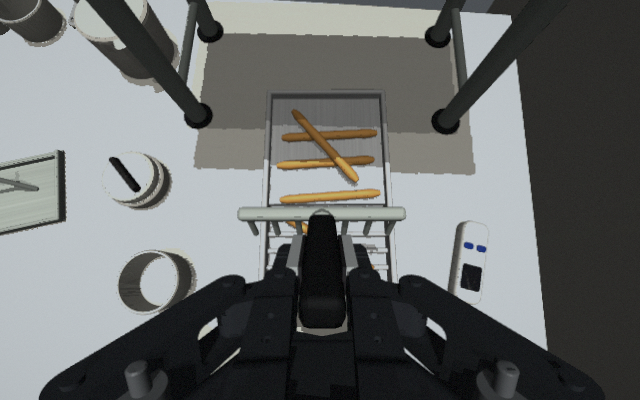

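The view shows the tray's rear rim corners at about (269,93) and (385,93), the sticks at rows 110 to 200, and the rake head bar at row 214, columns 238 to 405.

Run:
```python
from h import *
W=np.load('w3.npy',allow_pickle=True).item()
m=finder.regions_of('wrist','tray')[0]['mask'].astype(np.uint8)
L=[];Rr=[];T=[]
for r in list(range(100,205,3))+list(range(225,262,3)):
    u=np.nonzero(m[r])[0]
    if len(u): L.append((u.min(),r));Rr.append((u.max()+1,r))
for c in range(278,380,4):
    v=np.nonzero(m[:,c])[0]
    if len(v):T.append((c,v.min()))
def line(l,ax):
    X=np.array([onz(W,q,.034)[:2] for q in l]);a=X[:,ax];b=X[:,1-ax]
    for _ in range(4):
        k=np.polyfit(a,b,1);e=b-np.polyval(k,a);ok=abs(e)<max(.0015,1.5*np.median(abs(e)));a,b=a[ok],b[ok]
    print(k,len(a),np.std(e));return k
l=line(L,0);r=line(Rr,0);t=line(T,1)
print('yaws',np.degrees(np.arctan(l[0])),np.degrees(np.arctan(r[0])),-np.degrees(np.arctan(t[0])))
print('width at .6',np.polyval(l,.6)-np.polyval(r,.6), 'rear x',np.polyval(t,-.11))
for q in[(269,93),(385,93)]:print(onz(W,q,.034))
for q in [(200,117),(446,122)]:print('foot',onz(W,q,.0))
for r_ in finder.regions_of('wrist','stick_1'):
    v,u=np.nonzero(r_['mask']);c=cv2.minAreaRect(np.float32(np.c_[u,v]));print(round(r_['score'],2),[np.round(onz(W,q,.026)[:2],3) for q in cv2.boxPoints(c)])
# edge profile along columns for the rear wall
im=cv2.cvtColor(cv2.imread('pics/w3.png'),cv2.COLOR_BGR2GRAY);print(im[84:106,[280,376]].T);print(im[180,255:280],im[180,375:400])
print(np.round(proj(W,[[.7,y,.034] for y in(-.04,-.19)]),1))
```

```text
[ 0.07332166 -0.08373865] 48 0.0006722682369652465
[ 0.0678461 -0.2458216] 44 0.000537848896466306
[-0.06934408  0.71326618] 26 0.0005015467515332523
yaws 4.1935176380715555 3.8813473205539473 3.966773300991038
width at .6 0.16536828455450878 rear x 0.7208940311457571
[ 0.71079497 -0.03542736  0.034     ]
[ 0.72206648 -0.19576368  0.034     ]
foot [0.68607149 0.07074817 0.        ]
foot [ 0.7032004  -0.29436961  0.        ]
0.95 [array([ 0.57 , -0.063]), array([ 0.588, -0.191]), array([ 0.575, -0.192]), array([ 0.558, -0.065])]
0.74 [array([ 0.657, -0.059]), array([ 0.673, -0.185]), array([ 0.66 , -0.186]), array([ 0.644, -0.061])]
0.74 [array([ 0.616, -0.055]), array([ 0.634, -0.182]), array([ 0.621, -0.183]), array([ 0.602, -0.057])]
0.57 [array([ 0.687, -0.063]), array([ 0.698, -0.072]), array([ 0.601, -0.167]), array([ 0.591, -0.158])]
0.54 [array([ 0.534, -0.078]), array([ 0.543, -0.083]), array([ 0.532, -0.105]), array([ 0.522, -0.101])]
[[ 97  97  98 100  99  97  96 103  93  76  55  50  52  53  65  87  99 100
  100  99  99  99]
 [ 99  97  99  98  96  91  98 103  89  72  56  50  54  53  70  93 100 102
  100  99 101  98]]
[197 196 196 197 195 196 196 164 187 197 195 197 154  71  61 183 195 196
 195 196 195 196 197 197 196] [196 197 195 196 197 196 196 196 132  60  55 158 194 196 195 183 192 195
 194 195 195 196 196 196 196]
[[271.4 100.1]
 [380.6 106.9]]
```

```bash
cat >> h.py <<'E'
TIP=np.array([-.0258,0,.1006])
O=np.array([.5411,-.1265]);YAW=4.0
def w(tx,ty=0):
    c,s=np.cos(np.radians(YAW)),np.sin(np.radians(YAW)); return O+[c*tx/1e3-s*ty/1e3,s*tx/1e3+c*ty/1e3]
def tcp(tip,Rt): return np.array(tip)-Rt@TIP
def tipnow():
    s=robot.observe();t=s['tcp_pos']+R.from_quat(s['orientation']).as_matrix()@TIP
    c,n=np.cos(np.radians(YAW)),np.sin(np.radians(YAW));d=t[:2]-O
    print('tip tray',np.round([1e3*(c*d[0]+n*d[1]),1e3*(-n*d[0]+c*d[1]),1e3*t[2]],1))
E
python3 - <<'E'
from h import *
W=np.load('w3.npy',allow_pickle=True).item()
for q in[(280,98.7),(376,98.5)]:
    d=onz(W,q,.018)[:2]-O;c,s=np.cos(np.radians(4)),np.sin(np.radians(4));print('wall base tray x',1e3*(c*d[0]+s*d[1]))
print('pred flute edge/wall px',proj(W,[np.r_[w(174,70),.018],np.r_[w(174,-70),.018],np.r_[w(177,79),.034],np.r_[w(177,-79),.034],np.r_[w(20,79),.034],np.r_[w(20,-79),.034]]).round(1).tolist())
st();tipnow()
a=tool(4,45);b=tool(4,30)
p1=tcp(np.r_[w(40),.075],a);p2=tcp(np.r_[w(160),.050],a);p3=tcp(np.r_[w(160),.028],a)
plan(p1,a,8,1);plan(p2,a,8,1,p1,a);plan(p3,a,3,1,p2,a)
E
```

```text
wall base tray x 177.03377435084337
wall base tray x 177.39216782124387
pred flute edge/wall px [[277.2, 100.6], [374.5, 100.6], [269.1, 92.1], [383.0, 92.2], [264.0, 202.8], [389.9, 202.5]]
t 10.15 tcp [ 0.4823 -0.1192  0.2372] yaw 4.26 lean 29.87 j [ 0.22 -0.72 -0.63  0.09 -1.15  1.41] F [ 0.5 -0.5 -2.1] w 0.0169 68.5
tip tray [-30.4  10.9 137.1]
[0.01,0.05,0.36,0,0.32,0.01,1],[0,0.05,0.36,0,0.32,0.01,1],[-0.01,0.05,0.36,0,0.32,0.01,1],[-0.02,0.05,0.36,0,0.32,0.01,1],[-0.03,0.05,0.36,0,0.32,0.01,1],[-0.05,0.05,0.35,0,0.32,0.01,1],[-0.06,0.05,0.35,0,0.32,0.01,1],[-0.07,0.05,0.35,0,0.32,0.01,1],

[0.28,-0,0.43,0,0,0,1],[0.28,-0,0.43,0,0,0,1],[0.28,-0,0.43,0,0,0,1],[0.28,-0,0.43,0,0,0,1],[0.28,-0,0.43,0,0,0,1],[0.28,-0,0.43,0,0,0,1],[0.28,-0,0.43,0,0,0,1],[0.28,-0,0.43,0,0,0,1],

[-0.17,0,0.17,0,0,0,1],[-0.17,0,0.17,0,0,0,1],[-0.17,0,0.17,0,0,0,1],
```

```bash
cat > fit.py <<'E'
from h import *
def run():
    W=camera_params('wrist');im=camera('wrist')
    m=finder.regions_of('wrist','tray')[0]['mask'].astype(np.uint8)
    L=[];Rr=[];T=[]
    for r in list(range(100,205,3))+list(range(225,262,3)):
        u=np.nonzero(m[r])[0]
        if len(u): L.append((u.min(),r));Rr.append((u.max()+1,r))
    for c in range(278,380,4):
        v=np.nonzero(m[:,c])[0]
        if len(v):T.append((c,v.min()))
    def line(l,ax):
        X=np.array([onz(W,q,.034)[:2] for q in l]);a=X[:,ax];b=X[:,1-ax]
        for _ in range(4):
            k=np.polyfit(a,b,1);e=b-np.polyval(k,a);ok=abs(e)<max(.0015,1.5*np.median(abs(e)));a,b=a[ok],b[ok]
        return k
    l=line(L,0);r=line(Rr,0);t=line(T,1)
    print('yaws',np.degrees(np.arctan([l[0],r[0],-t[0]])),'mid y at .6',(np.polyval(l,.6)+np.polyval(r,.6))/2,'width',np.polyval(l,.6)-np.polyval(r,.6),'rear x',np.polyval(t,-.114))
    return W,im
if __name__=='__main__':
    run();st()
E
python3 fit.py
```

```text
yaws [4.14046968 4.13927224 4.2716076 ] mid y at .6 -0.12328322328374891 width 0.16442199456547324 rear x 0.720773510078039
t 10.25 tcp [ 0.4823 -0.1192  0.2373] yaw 4.26 lean 29.88 j [ 0.22 -0.72 -0.63  0.09 -1.15  1.41] F [ 0.5 -0.4 -2.1] w 0.0171 68.5
```

```bash
sed -i 's/^O=.*/O=np.array([.542,-.1275]);YAW=4.15/' h.py
python3 - <<'E'
from h import *
a=tool(4.15,45);p1=tcp(np.r_[w(40),.075],a);p2=tcp(np.r_[w(160),.050],a)
tipnow();plan(p1,a,8,1);plan(p2,a,7,1,p1,a)
E
```

```text
tip tray [-31.2  11.9 137.2]
[0.01,0.05,0.36,0.01,0.32,0,1],[0,0.05,0.36,0.01,0.32,0,1],[-0.01,0.05,0.36,0.01,0.32,0,1],[-0.02,0.05,0.36,0.01,0.32,0,1],[-0.03,0.05,0.36,0.01,0.32,0,1],[-0.04,0.05,0.36,0.01,0.32,0,1],[-0.06,0.05,0.36,0.01,0.32,0,1],[-0.07,0.05,0.35,0.01,0.32,0,1],

[0.32,0,0.49,0,0,0,1],[0.32,0,0.49,0,0,0,1],[0.32,0,0.49,0,0,0,1],[0.32,0,0.49,0,0,0,1],[0.32,0,0.49,0,0,0,1],[0.32,0,0.49,0,0,0,1],[0.32,0,0.49,0,0,0,1],
```

```bash
python3 -m handwheel '[[[0.01,0.05,0.36,0.01,0.32,0,1],[0,0.05,0.36,0.01,0.32,0,1],[-0.01,0.05,0.36,0.01,0.32,0,1],[-0.02,0.05,0.36,0.01,0.32,0,1],[-0.03,0.05,0.36,0.01,0.32,0,1],[-0.04,0.05,0.36,0.01,0.32,0,1],[-0.06,0.05,0.36,0.01,0.32,0,1],[-0.07,0.05,0.35,0.01,0.32,0,1]]]' 70
python3 - <<'E'
from h import *
camera('wrist');camera('side');camera('side');st();tipnow();a=tool(4.15,45);plan(tcp(np.r_[w(160),.050],a),a,7,1)
E
```

```text
t: 11.25
tcp_pos: [0.5294, -0.1282, 0.1638]
orientation: [0.922, 0.035, 0.385, -0.015]
ft_force: [-0.2, -0.1, -0.4]
gripper_width: 0.0174
gripper_force: 68.6
t 11.4 tcp [ 0.5288 -0.1284  0.1631] yaw 4.27 lean 45.11 j [ 0.17 -0.79 -0.9   0.11 -0.67  1.41] F [ 1.  -0.9 -2.2] w 0.017 68.6
tip tray [39.8  0.2 73.8]
[0.32,0,0.49,-0,-0,0,1],[0.32,0,0.49,-0,-0,0,1],[0.32,0,0.49,-0,-0,0,1],[0.32,0,0.49,-0,-0,0,1],[0.33,0,0.49,-0,-0,0,1],[0.33,0,0.49,-0,-0,0,1],[0.33,0,0.49,-0,-0,0,1],
```

```bash
python3 -m handwheel '[[[0.32,0,0.49,0,0,0,1],[0.32,0,0.49,0,0,0,1],[0.32,0,0.49,0,0,0,1],[0.32,0,0.49,0,0,0,1],[0.33,0,0.49,0,0,0,1],[0.33,0,0.49,0,0,0,1],[0.33,0,0.49,0,0,0,1],[0,0,0,0,0,0,1]]]' 70
python3 - <<'E'
from h import *
save('side','s4.png');camera('scene');st();tipnow();a=tool(4.15,45);b=tool(4.15,30)
p3=tcp(np.r_[w(160),.030],a)
plan(p3,a,3,1);
p4=tcp(np.r_[w(160),.024],b);plan(p4,b,5,1,p3,a)
s=cv2.imread('pics/s4.png')[60:260,150:450];cv2.imwrite('pics/s4c.png',cv2.resize(s,(800,533),interpolation=cv2.INTER_CUBIC))
E
```

```text
t: 12.4
tcp_pos: [0.6506, -0.1191, 0.1401]
orientation: [0.923, 0.035, 0.384, -0.015]
ft_force: [-0.5, 0.1, -1.1]
gripper_width: 0.0171
gripper_force: 68.6
t 12.5 tcp [ 0.6499 -0.1193  0.1404] yaw 4.27 lean 45.21 j [ 0.14 -0.34 -0.67  0.11 -0.45  1.42] F [-0.1  0.  -1.2] w 0.0171 68.6
tip tray [161.4   0.6  51.2]
[-0.17,0,0.16,-0.01,-0.01,0,1],[-0.17,0,0.16,-0.01,-0.01,0,1],[-0.17,0,0.16,-0.01,-0.01,0,1],
[0.14,-0,0.1,0,-0.5,-0,1],[0.14,-0,0.09,0,-0.5,-0,1],[0.15,-0,0.08,0,-0.5,-0,1],[0.15,-0,0.07,0,-0.5,-0,1],[0.16,-0,0.06,0,-0.5,-0,1],
```

View pics/s4c.png

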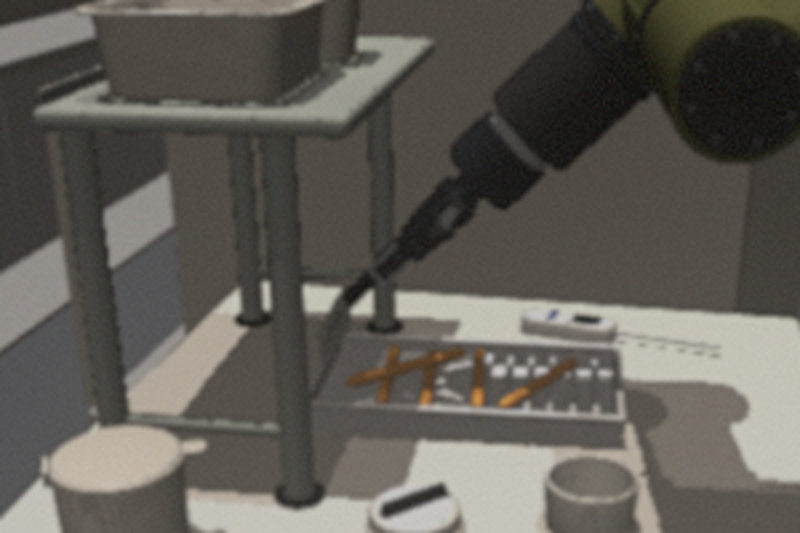

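The side view shows the rake head under the shelf at crop (330,350), behind the sticks (rearmost end near (350,380)). The hand is well clear of the shelf edge.

```bash
python3 -m handwheel '[[[-0.17,0,0.16,-0.01,-0.01,0,1],[-0.17,0,0.16,-0.01,-0.01,0,1],[-0.17,0,0.16,-0.01,-0.01,0,1],[0.14,0,0.1,0,-0.5,0,1],[0.14,0,0.09,0,-0.5,0,1],[0.15,0,0.08,0,-0.5,0,1],[0.15,0,0.07,0,-0.5,0,1],[0.16,0,0.06,0,-0.5,0,1]]]' 70
python3 - <<'E'
from h import *
camera('side');camera('scene');st();tipnow();b=tool(4.15,30)
plan(tcp(np.r_[w(160),.017],b),b,8,1)
E
```

```text
t: 13.5
tcp_pos: [0.6742, -0.1177, 0.1233]
orientation: [0.965, 0.035, 0.258, -0.009]
ft_force: [-0.3, 0.2, -1.6]
gripper_width: 0.0169
gripper_force: 68.6
t 13.6 tcp [ 0.6753 -0.1176  0.1242] yaw 4.24 lean 30.08 j [ 0.13 -0.11 -0.39  0.05 -0.77  1.49] F [ 0.8  0.  -1.5] w 0.0171 68.5
tip tray [1.618e+02 1.000e-01 2.420e+01]
[-0.02,0,0.02,0,-0,0,1],[-0.02,0,0.02,0,-0,0,1],[-0.02,0,0.02,0,-0,0,1],[-0.02,0,0.02,0,-0,0,1],[-0.02,0,0.02,0,-0,0,1],[-0.02,0,0.02,0,-0,0,1],[-0.02,0,0.02,0,-0,0,1],[-0.02,0,0.02,0,-0,0,1],
```

```bash
python3 -m handwheel '[[[-0.011,0,0.019,0,0,0,1],[-0.011,0,0.019,0,0,0,1],[-0.011,0,0.019,0,0,0,1],[-0.011,0,0.019,0,0,0,1],[-0.011,0,0.019,0,0,0,1],[-0.011,0,0.019,0,0,0,1],[-0.011,0,0.019,0,0,0,1],[-0.011,0,0.019,0,0,0,1]]]' 70
python3 -c "
from h import *
for i in range(3): camera('side');st()
tipnow()"
```

```text
t: 14.6
tcp_pos: [0.6742, -0.1177, 0.1184]
orientation: [0.965, 0.035, 0.259, -0.009]
ft_force: [-0.8, -0.8, -0.5]
gripper_width: 0.0171
gripper_force: 68.5
t 14.65 tcp [ 0.6741 -0.1177  0.1183] yaw 4.22 lean 30.05 j [ 0.13 -0.11 -0.4   0.05 -0.76  1.48] F [-0.7  0.8 -1.2] w 0.017 68.5
t 14.7 tcp [ 0.6741 -0.1177  0.1184] yaw 4.22 lean 30.05 j [ 0.13 -0.11 -0.4   0.05 -0.76  1.48] F [ 0.4 -0.6 -0.7] w 0.0172 68.5
t 14.75 tcp [ 0.6741 -0.1177  0.1184] yaw 4.22 lean 30.06 j [ 0.13 -0.11 -0.4   0.05 -0.76  1.48] F [ 0.3 -0.2 -1.4] w 0.0167 68.5
tip tray [1.606e+02 1.000e-01 1.850e+01]
```

```bash
python3 -m handwheel '[[[-0.005,0,0.009,0,0,0,1],[0,0,0,0,0,0,1],[-0.005,0,0.009,0,0,0,1],[0,0,0,0,0,0,1],[-0.005,0,0.009,0,0,0,1],[0,0,0,0,0,0,1],[0,0,0,0,0,0,1],[0,0,0,0,0,0,1]]]' 70
python3 -c "
from h import *
for i in range(4): camera('side');st()
tipnow()"
```

```text
t: 15.75
tcp_pos: [0.6742, -0.1177, 0.1176]
orientation: [0.965, 0.035, 0.259, -0.009]
ft_force: [0.1, -0.2, -1.1]
gripper_width: 0.0167
gripper_force: 68.5
t 15.8 tcp [ 0.6742 -0.1177  0.1176] yaw 4.22 lean 30.06 j [ 0.13 -0.11 -0.4   0.05 -0.76  1.48] F [ 0.   0.4 -0.2] w 0.0168 68.5
t 15.85 tcp [ 0.6742 -0.1177  0.1176] yaw 4.22 lean 30.06 j [ 0.13 -0.11 -0.4   0.05 -0.76  1.48] F [ 0.5  0.2 -1.1] w 0.017 68.5
t 15.9 tcp [ 0.6742 -0.1177  0.1176] yaw 4.22 lean 30.06 j [ 0.13 -0.11 -0.4   0.05 -0.76  1.48] F [ 0.4  0.1 -0.5] w 0.0172 68.5
t 15.95 tcp [ 0.6742 -0.1177  0.1176] yaw 4.22 lean 30.06 j [ 0.13 -0.11 -0.4   0.05 -0.76  1.48] F [-0.3  0.2 -0.7] w 0.0168 68.5
tip tray [1.606e+02 1.000e-01 1.760e+01]
```

Another 0.3 mm steps until touch.

```bash
python3 -m handwheel '[[[-0.005,0,0.009,0,0,0,1],[0,0,0,0,0,0,1],[0,0,0,0,0,0,1],[-0.005,0,0.009,0,0,0,1],[0,0,0,0,0,0,1],[0,0,0,0,0,0,1],[0,0,0,0,0,0,1],[0,0,0,0,0,0,1]]]' 70
python3 -c "
from h import *
for i in range(4): camera('side');st()
tipnow()"
```

```text
t: 16.95
tcp_pos: [0.6744, -0.1177, 0.1174]
orientation: [0.965, 0.035, 0.26, -0.009]
ft_force: [-2.1, 0.6, 3.9]
gripper_width: 0.0169
gripper_force: 69.0
t 17.0 tcp [ 0.6744 -0.1177  0.1174] yaw 4.23 lean 30.1 j [ 0.13 -0.11 -0.4   0.05 -0.75  1.48] F [-2.2  0.5  4.1] w 0.0166 69.0
t 17.05 tcp [ 0.6744 -0.1177  0.1174] yaw 4.22 lean 30.1 j [ 0.13 -0.11 -0.4   0.05 -0.75  1.48] F [-3.   0.5  3.8] w 0.0173 69.0
t 17.1 tcp [ 0.6744 -0.1177  0.1174] yaw 4.23 lean 30.1 j [ 0.13 -0.11 -0.4   0.05 -0.75  1.48] F [-1.7  0.3  3.9] w 0.0168 69.0
t 17.15 tcp [ 0.6744 -0.1177  0.1174] yaw 4.23 lean 30.1 j [ 0.13 -0.11 -0.4   0.05 -0.75  1.48] F [-3.3 -0.3  4.6] w 0.0172 69.0
tip tray [1.609e+02 1.000e-01 1.740e+01]
```

```bash
python3 -m handwheel '[[[0.005,0,-0.009,0,0,0,1],[-0.0866,0,-0.0502,0,0,0,1],[-0.0866,0,-0.0502,0,0,0,1],[-0.0866,0,-0.0502,0,0,0,1],[-0.0866,0,-0.0502,0,0,0,1],[-0.0866,0,-0.0502,0,0,0,1],[-0.0866,0,-0.0502,0,0,0,1],[-0.0866,0,-0.0502,0,0,0,1]]]' 70
python3 -c "
from h import *
for i in range(2): camera('side');st()
tipnow()"
```

```text
t: 18.15
tcp_pos: [0.653, -0.1192, 0.1173]
orientation: [0.965, 0.035, 0.259, -0.009]
ft_force: [1.4, 0.5, 2.5]
gripper_width: 0.0172
gripper_force: 68.7
t 18.2 tcp [ 0.6528 -0.1192  0.1173] yaw 4.21 lean 30.06 j [ 0.14 -0.16 -0.45  0.05 -0.76  1.48] F [ 1.1 -0.8  3.2] w 0.0172 68.8
t 18.25 tcp [ 0.6529 -0.1193  0.1174] yaw 4.21 lean 30.05 j [ 0.14 -0.16 -0.45  0.05 -0.76  1.48] F [0.4 1.6 3.3] w 0.0171 69.0
tip tray [1.392e+02 1.000e-01 1.740e+01]
```

```bash
python3 -m handwheel '[[[-0.086,0,-0.0514,0,0,0,1],[-0.086,0,-0.0514,0,0,0,1],[-0.086,0,-0.0514,0,0,0,1],[-0.086,0,-0.0514,0,0,0,1],[-0.086,0,-0.0514,0,0,0,1],[-0.086,0,-0.0514,0,0,0,1],[-0.086,0,-0.0514,0,0,0,1],[-0.086,0,-0.0514,0,0,0,1]]]' 70
python3 -c "
from h import *
for i in range(2): camera('side');st()
tipnow()"
python3 -m handwheel '[[[-0.0866,0,-0.0502,0,0,0,1],[-0.0866,0,-0.0502,0,0,0,1],[-0.0866,0,-0.0502,0,0,0,1],[-0.0866,0,-0.0502,0,0,0,1],[-0.0866,0,-0.0502,0,0,0,1],[-0.0866,0,-0.0502,0,0,0,1],[-0.0866,0,-0.0502,0,0,0,1],[-0.0866,0,-0.0502,0,0,0,1]]]' 70
python3 -c "
from h import *
for i in range(2): save('side','s5.png');st()
tipnow()
s=cv2.imread('pics/s5.png')[150:260,240:420];cv2.imwrite('pics/s5c.png',cv2.resize(s,(800,489),interpolation=cv2.INTER_CUBIC))"
```

```text
t: 19.25
tcp_pos: [0.6289, -0.121, 0.1174]
orientation: [0.965, 0.035, 0.259, -0.009]
ft_force: [1.7, 0.8, 0.9]
gripper_width: 0.0169
gripper_force: 68.8
t 19.3 tcp [ 0.6287 -0.121   0.1175] yaw 4.21 lean 30.03 j [ 0.14 -0.23 -0.51  0.05 -0.77  1.48] F [0.2 0.4 2.4] w 0.017 68.8
t 19.35 tcp [ 0.6288 -0.121   0.1175] yaw 4.21 lean 30.02 j [ 0.14 -0.23 -0.51  0.05 -0.77  1.48] F [-0.9  0.7  2. ] w 0.0173 68.9
tip tray [1.15e+02 1.00e-01 1.74e+01]
t: 20.35
tcp_pos: [0.605, -0.1227, 0.1175]
orientation: [0.965, 0.035, 0.259, -0.009]
ft_force: [1.5, -0.7, 0.8]
gripper_width: 0.017
gripper_force: 68.8
t 20.4 tcp [ 0.6047 -0.1228  0.1175] yaw 4.2 lean 30.03 j [ 0.14 -0.3  -0.56  0.05 -0.78  1.47] F [0.1 0.5 0.2] w 0.0169 68.8
t 20.45 tcp [ 0.6048 -0.1228  0.1175] yaw 4.21 lean 30.03 j [ 0.14 -0.3  -0.56  0.05 -0.78  1.47] F [-1.   0.7  0.9] w 0.0169 68.8
tip tray [91.   0.1 17.5]
```

View pics/s5c.png

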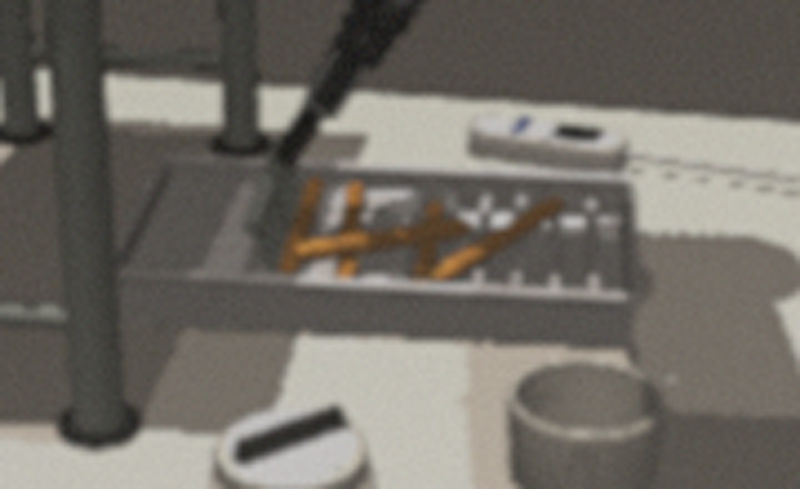

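The side view shows the rake pushing sticks 1 and 2 along together, with stick 5 still lying across on top. Contact is light.

```bash
python3 -m handwheel '[[[-0.0866,0,-0.0504,0,0,0,1],[-0.0866,0,-0.0504,0,0,0,1],[-0.0866,0,-0.0504,0,0,0,1],[-0.0866,0,-0.0504,0,0,0,1],[-0.0866,0,-0.0504,0,0,0,1],[-0.0866,0,-0.0504,0,0,0,1],[-0.0866,0,-0.0504,0,0,0,1],[-0.0866,0,-0.0504,0,0,0,1]]]' 70
python3 -m handwheel '[[[-0.072,0,-0.042,0,0,0,1],[-0.072,0,-0.042,0,0,0,1],[-0.072,0,-0.042,0,0,0,1],[-0.072,0,-0.042,0,0,0,1],[-0.072,0,-0.042,0,0,0,1],[-0.072,0,-0.042,0,0,0,1],[-0.072,0,-0.042,0,0,0,1],[-0.072,0,-0.042,0,0,0,1]]]' 70
cat > sticks.py <<'E'
from h import *
def sticks(n):
    W=camera_params(n);camera(n);c,s=np.cos(np.radians(YAW)),np.sin(np.radians(YAW))
    for r in finder.regions_of(n,'stick_1'):
        v,u=np.nonzero(r['mask'])
        if len(v)<15: continue
        X=np.array([onz(W,q,.012)[:2] for q in zip(u,v)])-O;X=1e3*X@np.array([[c,-s],[s,c]])
        m=X.mean(0);U,S,V=np.linalg.svd(X-m,full_matrices=False);d=V[0]*np.sign(V[0][1]);t=(X-m)@d
        print(n,round(r['score'],2),'mid',np.round(m),'ang from y',round(np.degrees(np.arctan2(d[0],d[1])),1),'len',round(np.ptp(t)),'wid',round(np.ptp((X-m)@V[1]),1))
if __name__=='__main__':
    st();tipnow()
    for n in('side','scene'):sticks(n)
E
python3 sticks.py
```

```text
t: 21.45
tcp_pos: [0.581, -0.1245, 0.1176]
orientation: [0.965, 0.035, 0.259, -0.009]
ft_force: [-0.5, -0.3, -1.0]
gripper_width: 0.0169
gripper_force: 68.8
t: 22.45
tcp_pos: [0.5611, -0.1259, 0.1176]
orientation: [0.965, 0.035, 0.259, -0.009]
ft_force: [-0.3, 0.2, -1.3]
gripper_width: 0.0172
gripper_force: 68.6
t 22.45 tcp [ 0.5611 -0.1259  0.1176] yaw 4.22 lean 30.04 j [ 0.15 -0.43 -0.66  0.06 -0.82  1.46] F [-0.3  0.2 -1.3] w 0.0172 68.6
tip tray [47.2  0.1 17.6]
side 0.72 mid [-27. -20.] ang from y 28.5 len 135 wid 24.0
side 0.65 mid [ 44. -46.] ang from y 0.4 len 128 wid 14.1
side 0.59 mid [20. 12.] ang from y 38.4 len 93 wid 17.6
side 0.42 mid [ 32. -37.] ang from y -0.5 len 89 wid 11.9
scene 0.63 mid [ 19. -32.] ang from y 0.5 len 65 wid 9.7
scene 0.59 mid [72.  5.] ang from y -0.0 len 133 wid 21.4
scene 0.56 mid [-9. 14.] ang from y 31.2 len 132 wid 14.5
scene 0.52 mid [38. 50.] ang from y 33.1 len 166 wid 14.6
scene 0.46 mid [52.  0.] ang from y 0.8 len 114 wid 22.9
```

```bash
python3 -m handwheel '[[[-0.072,0,-0.0414,0,0,0,1],[-0.072,0,-0.0414,0,0,0,1],[-0.072,0,-0.0414,0,0,0,1],[-0.072,0,-0.0414,0,0,0,1],[-0.072,0,-0.0414,0,0,0,1],[-0.072,0,-0.0414,0,0,0,1],[-0.072,0,-0.0414,0,0,0,1],[-0.072,0,-0.0414,0,0,0,1]]]' 70
python3 -m handwheel '[[[-0.072,0,-0.0416,0,0,0,1],[-0.072,0,-0.0416,0,0,0,1],[-0.072,0,-0.0416,0,0,0,1],[-0.072,0,-0.0416,0,0,0,1],[-0.072,0,-0.0416,0,0,0,1],[-0.072,0,-0.0416,0,0,0,1],[-0.072,0,-0.0416,0,0,0,1],[-0.072,0,-0.0416,0,0,0,1]]]' 70
python3 sticks.py
```

```text
t: 23.65
tcp_pos: [0.5413, -0.1274, 0.1177]
orientation: [0.965, 0.035, 0.259, -0.009]
ft_force: [0.7, 0.3, -1.8]
gripper_width: 0.0168
gripper_force: 68.6
t: 24.65
tcp_pos: [0.5218, -0.1288, 0.1181]
orientation: [0.965, 0.035, 0.26, -0.009]
ft_force: [5.4, -1.9, -3.2]
gripper_width: 0.0169
gripper_force: 68.4
t 24.65 tcp [ 0.5218 -0.1288  0.1181] yaw 4.23 lean 30.14 j [ 0.16 -0.56 -0.75  0.06 -0.86  1.46] F [ 5.4 -1.9 -3.2] w 0.0169 68.4
tip tray [ 8.   0.  18.2]
side 0.52 mid [  6. -48.] ang from y 0.1 len 135 wid 11.4
side 0.3 mid [41.  1.] ang from y -85.0 len 309 wid 251.0
scene 0.77 mid [40. 12.] ang from y 0.9 len 135 wid 20.0
scene 0.68 mid [ 21. -17.] ang from y 1.7 len 86 wid 24.9
scene 0.64 mid [-32.  18.] ang from y 28.5 len 127 wid 14.8
scene 0.45 mid [14. 61.] ang from y 13.5 len 138 wid 19.6
```

Run:
```python
from h import *
o=save('scene','o6.png');s=save('side','s6.png');x=save('wrist','w6.png');st()
f=lambda im,a,b,w,h:cv2.resize(im[b:b+h,a:a+w],(400,300),interpolation=cv2.INTER_CUBIC)
A=np.vstack([np.hstack([f(o,310,198,104,78),f(s,265,170,124,93)]),np.hstack([f(x,160,100,320,240),f(o,335,215,64,48)])])
cv2.imwrite('pics/c6.png',A[:,:,::-1])
```

```text
t 25.0 tcp [ 0.5215 -0.1288  0.1176] yaw 4.22 lean 30.05 j [ 0.16 -0.56 -0.75  0.06 -0.86  1.46] F [ 1.5  0.3 -0.7] w 0.0171 68.6
```

View pics/c6.png

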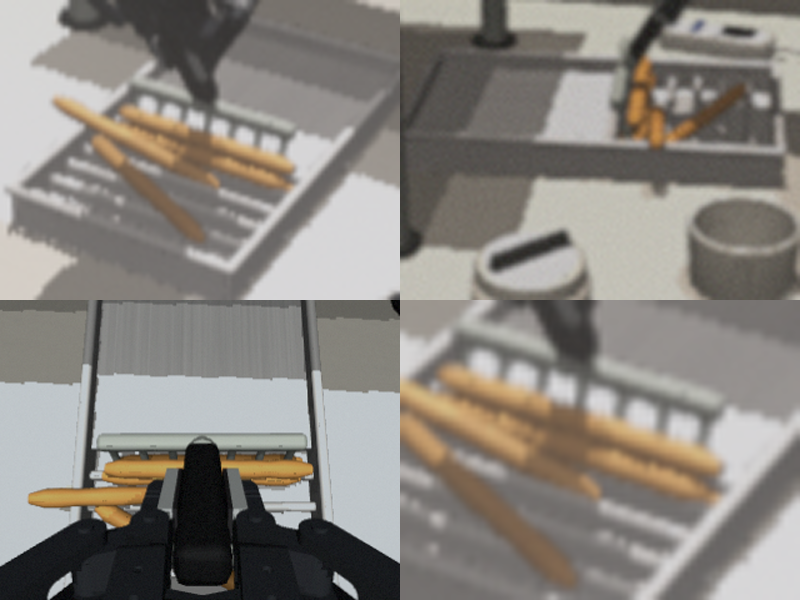

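The composite shows stick 5 with its left end hanging over the tray's left rim: scene tile (55,100), wrist tile (30,497). Sticks 1 and 2 lie square before the teeth, and stick 4 is still askew in front. I'll measure stick 5 and nudge its overhanging end back in with the rake's end tooth.

Run:
```python
from h import *
S,D,W=[camera_params(n) for n in('scene','side','wrist')]
c,s=np.cos(np.radians(YAW)),np.sin(np.radians(YAW))
tr=lambda X:np.round([1e3*(c*(X[0]-O[0])+s*(X[1]-O[1])),1e3*(-s*(X[0]-O[0])+c*(X[1]-O[1])),1e3*X[2]],1)
def org(f,x0,y0,x1,y1):
    im=cv2.imread('pics/'+f);h=cv2.cvtColor(im,cv2.COLOR_BGR2HSV);m=(h[...,1]>100)&(h[...,0]<25)&(h[...,2]>60)
    k=np.zeros_like(m);k[y0:y1,x0:x1]=1;return np.nonzero(m&k)
v,u=org('o6.png',310,198,414,276);i=u<=u.min()+3;a=(u[i].mean(),v[i].mean());print('scene left',a)
v,u=org('w6.png',160,200,300,340);i=u<=u.min()+4;b=(u[i].mean(),v[i].mean());print('wrist left',b)
X,e=tri([ray(S,a),ray(W,b)]);print('left end tray',tr(X),e,'world',X,'side px',proj(D,[X]))
Y=onz(S,(366,245.3),.03);print('right end z.03',tr(Y), tr(onz(S,(366,245.3),.024)))
v,u=org('s6.png',265,170,389,263);print('side orange lowest',[(u[v==r].min(),u[v==r].max(),r) for r in range(v.max()-4,v.max()+1) if (v==r).any()])
st();tipnow()
```

```text
scene left (np.float64(326.6), np.float64(225.2))
wrist left (np.float64(185.1627906976744), np.float64(258.7906976744186))
left end tray [-12.6  99.1  41. ] [np.float64(0.004103056794169025), np.float64(0.00410305679416903)] world [ 0.52226782 -0.02952466  0.04102362] side px [[343.11513539 214.17613562]]
right end z.03 [-26.6 -30.2  30. ] [-18.9 -26.3  24. ]
side orange lowest [(np.int64(337), np.int64(354), 211), (np.int64(338), np.int64(353), 212), (np.int64(342), np.int64(349), 213), (np.int64(343), np.int64(345), 214), (np.int64(343), np.int64(345), 215)]
t 25.0 tcp [ 0.5215 -0.1288  0.1176] yaw 4.22 lean 30.05 j [ 0.16 -0.56 -0.75  0.06 -0.86  1.46] F [ 1.5  0.3 -0.7] w 0.0171 68.6
tip tray [ 7.5  0.  17.6]
```

```bash
python3 -m handwheel '[[[0.375,0,-0.65,0,0,0,1],[0.375,0,-0.65,0,0,0,1],[-0.094,-0.917,-0.054,0,0,0,1],[-0.094,-0.917,-0.054,0,0,0,1],[-0.094,-0.917,-0.054,0,0,0,1],[-0.094,-0.917,-0.054,0,0,0,1],[-0.094,-0.917,-0.054,0,0,0,1],[-0.094,-0.917,-0.054,0,0,0,1]]]' 70
python3 - <<'E'
from h import *
save('scene','o7.png');camera('side');st();tipnow()
S=camera_params('scene');c,s=np.cos(np.radians(YAW)),np.sin(np.radians(YAW))
im=cv2.imread('pics/o7.png');h=cv2.cvtColor(im,cv2.COLOR_BGR2HSV);m=(h[...,1]>100)&(h[...,0]<25)&(h[...,2]>60);m[:198]=0;m[276:]=0;m[:,:310]=0;m[:,414:]=0
v,u=np.nonzero(m);i=u<=u.min()+3;a=(u[i].mean(),v[i].mean());X=onz(S,a,.041);print('left end',a,1e3*(c*(X[0]-O[0])+s*(X[1]-O[1])),1e3*(-s*(X[0]-O[0])+c*(X[1]-O[1])))
E
```

```text
t: 26.0
tcp_pos: [0.4895, 0.0352, 0.1622]
orientation: [0.965, 0.035, 0.259, -0.009]
ft_force: [0.3, -0.8, -1.0]
gripper_width: 0.0172
gripper_force: 68.9
t 26.1 tcp [0.4895 0.0363 0.162 ] yaw 4.42 lean 30.03 j [ 0.68 -0.8  -0.89  0.33 -1.06  0.87] F [ 0.3 -0.4 -1.3] w 0.0171 69.1
tip tray [-12.4 167.1  62. ]
left end (np.float64(326.57142857142856), np.float64(225.42857142857142)) -14.607990719102942 93.58620907163406
```

```bash
python3 -m handwheel '[[[-0.23,0,0.36,0,0,0,1],[-0.225,0,0.36,0,0,0,1],[0,0.13,0,0,0,0,1],[0,0.13,0,0,0,0,1],[0,0.13,0,0,0,0,1],[0,0.13,0,0,0,0,1],[0,0.13,0,0,0,0,1],[0,0.13,0,0,0,0,1]]]' 70
cat > le.py <<'E'
from h import *
import sys
f=sys.argv[1];save('scene',f);st();tipnow()
S=camera_params('scene');c,s=np.cos(np.radians(YAW)),np.sin(np.radians(YAW))
im=cv2.imread('pics/'+f);h=cv2.cvtColor(im,cv2.COLOR_BGR2HSV);m=(h[...,1]>100)&(h[...,0]<25)&(h[...,2]>60);m[:198]=0;m[276:]=0;m[:,:310]=0;m[:,414:]=0
v,u=np.nonzero(m);i=u<=u.min()+3;a=(u[i].mean(),v[i].mean());X=onz(S,a,.041);print('left end',np.round(a,1),1e3*(c*(X[0]-O[0])+s*(X[1]-O[1])),1e3*(-s*(X[0]-O[0])+c*(X[1]-O[1])))
E
python3 le.py o8.png
```

```text
t: 27.1
tcp_pos: [0.4908, 0.0107, 0.137]
orientation: [0.965, 0.035, 0.259, -0.009]
ft_force: [0.4, 0.1, -0.8]
gripper_width: 0.0173
gripper_force: 69.1
t 27.15 tcp [0.4907 0.0105 0.137 ] yaw 4.2 lean 30.06 j [ 0.61 -0.8  -0.93  0.31 -1.    0.93] F [ 0.1 -0.4 -0.7] w 0.0168 69.0
tip tray [-13.1 141.2  37. ]
left end [326.6 227.1] -21.656001934781393 89.02438624424192
```

Run:
```python
from h import *
W=camera_params('wrist');x=save('wrist','w8.png')
h=cv2.cvtColor(cv2.imread('pics/w8.png'),cv2.COLOR_BGR2HSV);m=(h[...,1]>100)&(h[...,0]<25)&(h[...,2]>60)
v,u=np.nonzero(m);print(u.min(),u.max(),v.min(),v.max())
c,s=np.cos(np.radians(YAW)),np.sin(np.radians(YAW))
# rectified top map in tray coordinates at z=.03: rows x 60..-100, cols y 110..-80
for tx in range(60,-104,-5):
    print('%4d '%tx+''.join((lambda p:('#' if m[int(round(p[1])),int(round(p[0]))] else '.') if 0<=p[0]<639 and 0<=p[1]<399 else ' ')(proj(W,[np.r_[w(tx,ty),.03]])[0]) for ty in range(112,-82,-4)))
S=camera_params('scene')
h=cv2.cvtColor(cv2.imread('pics/o8.png'),cv2.COLOR_BGR2HSV);m=(h[...,1]>100)&(h[...,0]<25)&(h[...,2]>60)
print('scene')
for tx in range(60,-104,-5):
    print('%4d '%tx+''.join((lambda p:('#' if m[int(round(p[1])),int(round(p[0]))] else '.'))(proj(S,[np.r_[w(tx,ty),.03]])[0]) for ty in range(112,-82,-4)))
```

```text
372 545 205 311
  60 .................................................
  55 .................................................
  50 .................................................
  45 .................................................
  40 .................................................
  35 .................................................
  30 .................................................
  25 .................................................
  20 .................................................
  15 .................................................
  10 ............###############################......
   5 ............################################.....
   0 .................................................
  -5 ...........................#####.................
 -10 ..............##################.................
 -15 ......#######################....................
 -20 ....##############...............................
 -25 ......##..###############################........
 -30 ...........###############################.......
 -35 .............#######..............
[... 1851 characters left out ...]
.....######..........#.####.............
 -45 .................#######............######.......
 -50 ....................######.......................
 -55 .......................#####.....................
 -60 ..........................#####..................
 -65 ............................#.#####..............
 -70 ................................######...........
 -75 ...................................####..........
 -80 .....................................#.##........
 -85 .................................................
 -90 .................................................
 -95 .................................................
-100 .................................................
```

```bash
cat > s5.py <<'E'
from h import *
import sys
def go(wf=None,of=None):
    W=camera_params('wrist');S=camera_params('scene')
    if wf is None: save('wrist','wt.png');save('scene','ot.png');wf,of='wt.png','ot.png'
    c,s=np.cos(np.radians(YAW)),np.sin(np.radians(YAW))
    tr=lambda X:np.round([1e3*(c*(X[0]-O[0])+s*(X[1]-O[1])),1e3*(-s*(X[0]-O[0])+c*(X[1]-O[1])),1e3*X[2]],1)
    def mk(f):
        h=cv2.cvtColor(cv2.imread('pics/'+f),cv2.COLOR_BGR2HSV);return (h[...,1]>100)&(h[...,0]<25)&(h[...,2]>60)
    m=mk(wf);v,u=np.nonzero(m);P=np.array([tr(onz(W,q,.04)) for q in zip(u,v)])
    i=P[:,1]>P[:,1].max()-4;b=(u[i].mean(),v[i].mean())
    print('wrist left end at z40: max y',P[:,1].max(),'x',P[i,0].min(),P[i,0].max())
    for y0 in(90,80,70,60,50):
        j=abs(P[:,1]-y0)<2; 
        if j.any():print(y0,'x range',P[j,0].min(),P[j,0].max(), end=' | ')
    m=mk(of);m[:198]=0;m[276:]=0;m[:,:310]=0;m[:,414:]=0;v,u=np.nonzero(m);i=u<=u.min()+3;a=(u[i].mean(),v[i].mean())
    X,e=tri([ray(S,a),ray(W,b)]);print('\ntri',tr(X),np.round(e,4))
if __name__=='__main__': go(*sys.argv[1:]);st();tipnow()
E
python3 s5.py w8.png o8.png
```

```text
wrist left end at z40: max y 98.7 x -24.8 -17.3
90 x range -25.6 -14.8 | 80 x range -24.8 -14.0 | 70 x range -33.9 5.8 | 60 x range -38.0 11.1 | 50 x range -42.0 11.1 | 
tri [-18.9  94.   37.1] [0.0028 0.0028]
t 27.2 tcp [0.4907 0.0106 0.137 ] yaw 4.19 lean 30.06 j [ 0.61 -0.8  -0.93  0.31 -1.    0.93] F [ 0.8  0.6 -1.7] w 0.0174 69.0
tip tray [-13.1 141.4  37. ]
```

```bash
python3 -m handwheel '[[[0,-0.42,0,0,0,0,1],[0,-0.42,0,0,0,0,1],[-0.222,0,-0.128,0,0,0,1],[0.01,0.17,0.006,0,0,0,1],[0.01,0.13,0.006,0,0,0,1],[0.01,0.13,0.006,0,0,0,1],[0.01,0.13,0.006,0,0,0,1],[0.01,0.13,0.006,0,0,0,1]]]' 70
python3 s5.py
```

```text
t: 28.2
tcp_pos: [0.4845, 0.0146, 0.1368]
orientation: [0.965, 0.035, 0.259, -0.009]
ft_force: [-0.3, 0.2, -1.0]
gripper_width: 0.0169
gripper_force: 69.0
wrist left end at z40: max y 88.5 x -24.1 -16.5
90 x range -22.4 -19.9 | 80 x range -24.9 -14.8 | 70 x range -34.9 7.9 | 60 x range -38.2 10.5 | 50 x range -43.1 10.5 | 
tri [-18.6  83.3  34.2] [0.0021 0.0021]
t 28.3 tcp [0.4845 0.0146 0.1369] yaw 4.17 lean 30.05 j [ 0.63 -0.83 -0.94  0.32 -1.02  0.9 ] F [-0.3  0.3 -1.8] w 0.0173 69.0
tip tray [-19.  145.7  36.9]
```

```bash
python3 -m handwheel '[[[0.006,0.13,0.003,0,0,0,1],[0.006,0.13,0.003,0,0,0,1],[0.006,0.13,0.003,0,0,0,1],[0.006,0.13,0.003,0,0,0,1],[0.006,0.13,0.003,0,0,0,1],[0,0.1,0,0,0,0,1],[0,0.08,0,0,0,0,1],[0,0,0,0,0,0,1]]]' 70
python3 s5.py
```

```text
t: 29.3
tcp_pos: [0.4873, -0.0099, 0.137]
orientation: [0.965, 0.035, 0.259, -0.009]
ft_force: [-0.3, 0.5, -1.4]
gripper_width: 0.0169
gripper_force: 69.0
wrist left end at z40: max y 77.1 x -29.7 -6.9
70 x range -33.9 6.2 | 60 x range -38.0 10.7 | 50 x range -42.0 10.7 | 
tri [-11.3  71.1  14.4] [0.0015 0.0015]
t 29.4 tcp [ 0.4873 -0.0097  0.137 ] yaw 4.22 lean 30.06 j [ 0.56 -0.81 -0.93  0.28 -1.    0.99] F [ 0.4  2.  -1.7] w 0.0169 69.0
tip tray [-18.  121.3  37. ]
```

```bash
python3 -m handwheel '[[[0.417,0,-0.722,0,0,0,1],[0.266,0.807,0.153,0,0,0,1],[0.266,0.807,0.153,0,0,0,1],[0.266,0.807,0.153,0,0,0,1],[0.266,0.807,0.153,0,0,0,1],[0.266,0.807,0.153,0,0,0,1],[-0.333,0,0.577,0,0,0,1],[-0.3,0,0.52,0,0,0,1]]]' 70
cat > map.py <<'E'
from h import *
W=camera_params('wrist');save('wrist','wm.png');st();tipnow()
h=cv2.cvtColor(cv2.imread('pics/wm.png'),cv2.COLOR_BGR2HSV);m=(h[...,1]>100)&(h[...,0]<25)&(h[...,2]>60)
S=camera_params('scene');save('scene','om.png');h=cv2.cvtColor(cv2.imread('pics/om.png'),cv2.COLOR_BGR2HSV);n=(h[...,1]>100)&(h[...,0]<25)&(h[...,2]>60)
D=camera_params('side');save('side','sm.png');h=cv2.cvtColor(cv2.imread('pics/sm.png'),cv2.COLOR_BGR2HSV);k=(h[...,1]>90)&(h[...,0]<25)&(h[...,2]>50)
g=lambda P,M,tx,ty,z:(lambda p:('#' if M[int(round(p[1])),int(round(p[0]))] else '.') if 0<=p[0]<639 and 0<=p[1]<399 else ' ')(proj(P,[np.r_[w(tx,ty),z]])[0])
print('      wrist z18'+' '*26+'scene z18'+' '*26+'side z18')
for tx in range(40,-108,-4):
    print('%4d '%tx+'  '.join(''.join(g(P,M,tx,ty,.018) for ty in range(80,-82,-5)) for P,M in((W,m),(S,n),(D,k))))
E
python3 map.py
```

```text
t: 30.4
tcp_pos: [0.5419, -0.1273, 0.1232]
orientation: [0.965, 0.035, 0.259, -0.009]
ft_force: [0.3, -0.3, -1.9]
gripper_width: 0.0171
gripper_force: 69.1
t 30.45 tcp [ 0.5405 -0.1269  0.1196] yaw 4.17 lean 29.77 j [ 0.16 -0.5  -0.7   0.06 -0.85  1.46] F [-1.3  0.7 -4.3] w 0.0174 69.0
tip tray [26.1  0.7 19.4]
      wrist z18                          scene z18                          side z18
  40 .................................  .................................  .................................
  36 .................................  .................................  .................................
  32 .................................  .................................  .................................
  28 .................................  .................................  .................................
  24 .................................  .................................  .................................
  20 .................................  .....###.##........###.#.........  .................................
  16 ......###...............#####....  ....####
[... 2630 characters left out ...]
...........  .................................
 -84 .................................  .................................  .................................
 -88 .................................  .................................  .................................
 -92 .................................  .................................  .................................
 -96 .................................  .................................  .................................
-100                                    .................................  .................................
-104                                    .................................  .................................
```

```bash
python3 -c "
from h import *
camera('side');st();tipnow()"
```

```text
t 30.6 tcp [ 0.542  -0.1268  0.1243] yaw 4.29 lean 30.04 j [ 0.16 -0.5  -0.7   0.06 -0.85  1.46] F [-0.2  0.  -0.1] w 0.0171 69.1
tip tray [28.1  0.5 24.3]
```

```bash
python3 -m handwheel '[[[-0.054,0,0.094,0,0,0,1],[-0.054,0,0.092,0,0,0,1],[0,0,0,0,0,0,1],[-0.0866,0,-0.05,0,0,0,1],[-0.0866,0,-0.05,0,0,0,1],[-0.0866,0,-0.05,0,0,0,1],[-0.0866,0,-0.05,0,0,0,1],[-0.0866,0,-0.05,0,0,0,1]]]' 70
python3 -c "
from h import *
st();tipnow()"
python3 -m handwheel '[[[-0.0722,0,-0.0417,0,0,0,1],[-0.0722,0,-0.0417,0,0,0,1],[-0.0722,0,-0.0417,0,0,0,1],[-0.0722,0,-0.0417,0,0,0,1],[-0.0722,0,-0.0417,0,0,0,1],[-0.0722,0,-0.0417,0,0,0,1],[-0.0722,0,-0.0417,0,0,0,1],[0,0,0,0,0,0,1]]]' 70
cat > side.py <<'E'
from h import *
D=camera_params('side');save('side','sm.png');st();tipnow();h=cv2.cvtColor(cv2.imread('pics/sm.png'),cv2.COLOR_BGR2HSV);k=(h[...,1]>90)&(h[...,0]<25)&(h[...,2]>50)
S=camera_params('scene');save('scene','om.png');h=cv2.cvtColor(cv2.imread('pics/om.png'),cv2.COLOR_BGR2HSV);n=(h[...,1]>100)&(h[...,0]<25)&(h[...,2]>60)
g=lambda P,M,tx,ty,z:(lambda p:'#' if M[int(round(p[1])),int(round(p[0]))] else '.')(proj(P,[np.r_[w(tx,ty),z]])[0])
for tx in range(28,-108,-4):
    print('%4d '%tx+'  '.join(''.join(g(P,M,tx,ty,.018) for ty in range(90,-82,-4)) for P,M in((S,n),(D,k))))
E
python3 side.py
```

```text
t: 31.6
tcp_pos: [0.5269, -0.1282, 0.1179]
orientation: [0.965, 0.035, 0.259, -0.009]
ft_force: [0.5, 0.9, -1.0]
gripper_width: 0.0167
gripper_force: 69.1
t 31.6 tcp [ 0.5269 -0.1282  0.1179] yaw 4.22 lean 30.07 j [ 0.16 -0.55 -0.74  0.06 -0.86  1.46] F [ 0.5  0.9 -1. ] w 0.0167 69.1
tip tray [13.   0.3 17.9]
t: 32.6
tcp_pos: [0.5095, -0.1295, 0.1179]
orientation: [0.965, 0.035, 0.259, -0.009]
ft_force: [-0.0, 0.9, -0.8]
gripper_width: 0.0175
gripper_force: 69.1
t 32.65 tcp [ 0.5096 -0.1295  0.1179] yaw 4.22 lean 30.07 j [ 0.17 -0.61 -0.78  0.06 -0.88  1.45] F [ 0.8 -0.7 -0.9] w 0.0171 69.1
tip tray [-4.4  0.3 17.9]
  28 ...........................................  ...........................................
  24 ...........................................  ...........................................
  20 ...........................................  ...........................................
  16 ...........................................  .............#.......##....................
  12 ..............##..##..###...##..###..#.....  ...........#############...................
   8 .
[... 2019 characters left out ...]
..................................###.....
 -80 ...........................................  ...........................................
 -84 ...........................................  ...........................................
 -88 ...........................................  ...........................................
 -92 ...........................................  ...........................................
 -96 ...........................................  ...........................................
-100 ...........................................  ...........................................
-104 ...........................................  ...........................................
```

```bash
python3 -m handwheel '[[[-0.0722,0,-0.0417,0,0,0,1],[-0.0722,0,-0.0417,0,0,0,1],[-0.0722,0,-0.0417,0,0,0,1],[-0.0722,0,-0.0417,0,0,0,1],[-0.0722,0,-0.0417,0,0,0,1],[-0.0722,0,-0.0417,0,0,0,1],[-0.0722,0,-0.0417,0,0,0,1],[-0.0722,0,-0.0417,0,0,0,1]]]' 70
python3 side.py
```

```text
t: 33.7
tcp_pos: [0.49, -0.1309, 0.1185]
orientation: [0.965, 0.035, 0.26, -0.009]
ft_force: [4.5, -0.5, -1.9]
gripper_width: 0.0171
gripper_force: 68.8
t 33.75 tcp [ 0.4901 -0.1308  0.1187] yaw 4.22 lean 30.21 j [ 0.17 -0.68 -0.82  0.06 -0.91  1.45] F [ 2.9 -0.1 -1.1] w 0.0169 68.9
tip tray [-23.7   0.3  18.8]
  28 ...........................................  ...........................................
  24 ...........................................  ...........................................
  20 ...........................................  ...........................................
  16 ...........................................  .............##......##.......####.........
  12 ..............................##...........  ...........###########################.....
   8 ...........................##.####.........  ............###########################....
   4 ...........................#######.........  ...........................................
   0 ...........................#######.........  ...........................................
  -4 .......................#.#####
[... 1708 characters left out ...]
..........................####............
 -80 ...........................................  ............................########.......
 -84 ...........................................  ..............................######.......
 -88 ...........................................  ...........................................
 -92 ...........................................  ...........................................
 -96 ...........................................  ...........................................
-100 ...........................................  ...........................................
-104 ...........................................  ...........................................
```

```bash
python3 -m handwheel '[[[-0.058,0,-0.0333,0,0,0,1],[-0.058,0,-0.0333,0,0,0,1],[-0.058,0,-0.0333,0,0,0,1],[-0.058,0,-0.0333,0,0,0,1],[-0.058,0,-0.0333,0,0,0,1],[-0.058,0,-0.0333,0,0,0,1],[-0.058,0,-0.0333,0,0,0,1],[-0.058,0,-0.0333,0,0,0,1]]]' 70
python3 side.py
```

```text
t: 34.8
tcp_pos: [0.4749, -0.1319, 0.1195]
orientation: [0.965, 0.036, 0.261, -0.009]
ft_force: [7.6, 0.0, -1.2]
gripper_width: 0.0173
gripper_force: 69.1
t 34.85 tcp [ 0.4748 -0.1319  0.1196] yaw 4.25 lean 30.33 j [ 0.18 -0.74 -0.85  0.07 -0.94  1.44] F [ 7.2  0.3 -0.8] w 0.0169 69.0
tip tray [-38.8   0.4  19.7]
  28 ...........................................  ...........................................
  24 ...........................................  ...........................................
  20 ...........................................  ...........................................
  16 ...........................................  .............##......##.......##..#........
  12 ........................#.#...#............  ...........###########################.....
   8 .........................########..........  ............###########################....
   4 ...........................######..........  ...........................................
   0 ...........................#######.........  ...........................................
  -4 .......................#####
[... 1710 characters left out ...]
........................#####.............
 -80 ...........................................  ...........................######..........
 -84 ...........................................  .............................######........
 -88 ...........................................  ...................................##......
 -92 ...........................................  ...........................................
 -96 ...........................................  ...........................................
-100 ...........................................  ...........................................
-104 ...........................................  ...........................................
```

```bash
python3 -m handwheel '[[[0.2,0,-0.346,0,0,0,1],[0.4,0,-0.693,0,0,0,1],[0.4,0,-0.693,0,0,0,1],[-0.6,0,-0.6,0,0,0,1],[-0.6,0,-0.5,0,0,0,1],[-0.6,0,-0.5,0,0,0,1],[-0.6,0,-0.4,0,0,0,1],[0,0,0,0,0,0,1]]]' 70
cat > map2.py <<'E'
from h import *
camera('side');camera('side');V={}
for n in('wrist','side','scene'):
    P=camera_params(n);save(n,n+'m2.png');h=cv2.cvtColor(cv2.imread('pics/%sm2.png'%n),cv2.COLOR_BGR2HSV);V[n]=(P,(h[...,1]>95)&(h[...,0]<25)&(h[...,2]>55))
st();tipnow()
g=lambda P,M,tx,ty,z:(lambda p:('#' if M[int(round(p[1])),int(round(p[0]))] else '.') if 0<=p[0]<639 and 0<=p[1]<399 else ' ')(proj(P,[np.r_[w(tx,ty),z]])[0])
for n in V:
    print(n)
    for tx in range(22,-102,-3):print('%4d '%tx+''.join(g(*V[n],tx,ty,.018) for ty in range(93,-94,-3)))
E
python3 map2.py
```

```text
t: 35.9
tcp_pos: [0.3808, -0.1388, 0.1943]
orientation: [0.965, 0.035, 0.26, -0.009]
ft_force: [1.7, -0.0, -1.6]
gripper_width: 0.0172
gripper_force: 69.6
t 36.15 tcp [ 0.3815 -0.1387  0.193 ] yaw 4.22 lean 29.96 j [ 0.23 -1.09 -0.87  0.08 -1.28  1.41] F [ 0.3  0.2 -1.8] w 0.0173 69.6
tip tray [-133.     0.3   92.9]
wrist
  22 ...............................................................
  19 ...............................................................
  16 ..............#######################################..........
  13 ............###########################################........
  10 ............###########################################........
   7 ............###########################################........
   4 ...............................................................
   1 ...............................................................
  -2 ...............................................................
  -5 .........######################################................
  -8 ......###########################################..............
 -11 ......######
[... 7228 characters left out ...]
..........
 -74 ..................................########.....................
 -77 .....................................####.#....................
 -80 ...............................................................
 -83 ...............................................................
 -86 ...............................................................
 -89 ...............................................................
 -92 ...............................................................
 -95 ...............................................................
 -98 ...............................................................
-101 ...............................................................
```

Run:
```python
from h import *
st()
b=tool(-16,30);p1=tcp(np.r_[w(5,-10),.055],b);p2=tcp(np.r_[w(5,-10),.0195],b)
plan(p1,b,6,1);plan(p2,b,2,1,p1,b)
# then push along tray -x 3mm per row in tool axes
print(b.T@np.r_[w(-3)-w(0),0]/.03)
```

```text
t 36.15 tcp [ 0.3815 -0.1387  0.193 ] yaw 4.22 lean 29.96 j [ 0.23 -1.09 -0.87  0.08 -1.28  1.41] F [ 0.3  0.2 -1.8] w 0.0173 69.6
[0.57,0,0.57,-0.28,0,0.49,1],[0.57,-0.04,0.57,-0.28,0,0.49,1],[0.56,-0.09,0.57,-0.28,0,0.49,1],[0.56,-0.13,0.56,-0.28,0,0.49,1],[0.55,-0.18,0.56,-0.28,0,0.49,1],[0.54,-0.22,0.55,-0.28,0,0.49,1],
[-0.3,-0,0.51,0,0,0,1],[-0.3,-0,0.51,0,0,0,1],
[-0.08130194  0.03444791 -0.0469397 ]
```

```bash
python3 -m handwheel '[[[0.57,0,0.57,-0.28,0,0.49,1],[0.57,-0.04,0.57,-0.28,0,0.49,1],[0.56,-0.09,0.57,-0.28,0,0.49,1],[0.56,-0.13,0.56,-0.28,0,0.49,1],[0.55,-0.18,0.56,-0.28,0,0.49,1],[0.54,-0.22,0.55,-0.28,0,0.49,1],[-0.22,0,0.38,0,0,0,1],[-0.18,0,0.3,0,0,0,1]]]' 70
python3 - <<'E'
from h import *
camera('side');camera('side');camera('side');st();tipnow()
b=tool(-16,30);p1=tcp(np.r_[w(5,-10),.0188],b)
plan(p1,b,3,1)
E
```

```text
t: 37.15
tcp_pos: [0.5203, -0.1293, 0.1305]
orientation: [0.957, -0.136, 0.256, 0.036]
ft_force: [-0.0, 0.6, -1.4]
gripper_width: 0.0169
gripper_force: 69.4
t 37.3 tcp [ 0.5203 -0.1294  0.1318] yaw -16.15 lean 30.01 j [ 0.29 -0.61 -0.85  0.35 -0.91  0.84] F [-0.3 -0.  -0.6] w 0.017 69.4
tip tray [  4.4 -10.   31.8]
[-0.07,-0,0.13,0,-0,-0.01,1],[-0.07,-0,0.13,0,-0,-0.01,1],[-0.07,-0,0.13,0,-0,-0.01,1],
```

```bash
python3 -m handwheel '[[[-0.073,0,0.126,0,0,0,1],[-0.073,0,0.126,0,0,0,1],[-0.073,0,0.126,0,0,0,1],[-0.081,0.034,-0.047,0,0,0,1],[-0.081,0.034,-0.047,0,0,0,1],[-0.081,0.034,-0.047,0,0,0,1],[-0.081,0.034,-0.047,0,0,0,1],[-0.081,0.034,-0.047,0,0,0,1]]]' 70
python3 -c "
from h import *
st();tipnow()"
python3 -m handwheel '[[[-0.081,0.034,-0.047,0,0,0,1],[-0.081,0.034,-0.047,0,0,0,1],[-0.081,0.034,-0.047,0,0,0,1],[-0.081,0.034,-0.047,0,0,0,1],[-0.081,0.034,-0.047,0,0,0,1],[0,0,0,0,0,0,1],[0,0,0,0,0,0,1],[0,0,0,0,0,0,1]]]' 70
cat > map3.py <<'E'
from h import *
V={}
for n in('wrist','side'):
    P=camera_params(n);save(n,n+'m3.png');h=cv2.cvtColor(cv2.imread('pics/%sm3.png'%n),cv2.COLOR_BGR2HSV);V[n]=(P,(h[...,1]>95)&(h[...,0]<25)&(h[...,2]>55))
st();tipnow()
g=lambda P,M,tx,ty,z:(lambda p:('#' if M[int(round(p[1])),int(round(p[0]))] else '.') if 0<=p[0]<639 and 0<=p[1]<399 else ' ')(proj(P,[np.r_[w(tx,ty),z]])[0])
for tx in range(18,-102,-3):print('%4d '%tx+'  '.join(''.join(g(*V[n],tx,ty,.018) for ty in range(93,-94,-3)) for n in V))
E
python3 map3.py
```

```text
t: 38.3
tcp_pos: [0.5057, -0.1302, 0.1195]
orientation: [0.956, -0.136, 0.257, 0.036]
ft_force: [-0.2, 0.1, -1.1]
gripper_width: 0.017
gripper_force: 69.4
t 38.3 tcp [ 0.5057 -0.1302  0.1195] yaw -16.16 lean 30.07 j [ 0.3  -0.66 -0.9   0.36 -0.91  0.83] F [-0.2  0.1 -1.1] w 0.017 69.4
tip tray [-10.   -9.7  19.5]
t: 39.3
tcp_pos: [0.491, -0.1312, 0.1194]
orientation: [0.956, -0.136, 0.257, 0.036]
ft_force: [-0.5, 0.5, -0.8]
gripper_width: 0.0168
gripper_force: 69.4
t 39.4 tcp [ 0.491  -0.1312  0.1194] yaw -16.17 lean 30.06 j [ 0.31 -0.72 -0.93  0.36 -0.94  0.82] F [ 0.4 -0.8 -1.4] w 0.0172 69.4
tip tray [-24.7  -9.6  19.4]
  18 ...............................................................  ...............................................................
  15 ..............####.#####............#################..........  ................####.....##.....................##.............
  12 ............######.#####.#.............################........  ................#############.....################.............
   9 ............############.####............#############........
[... 4190 characters left out ...]
..########....................
 -87 ...............................................................  .......................................########................
 -90 ...............................................................  ...........................................####................
 -93 ...............................................................  ...........................................#######.............
 -96 ...............................................................  ..............................................####.............
 -99 ...............................................................  ................................................##.............
```

```bash
python3 -m handwheel '[[[-0.081,0.034,-0.047,0,0,0,1],[-0.081,0.034,-0.047,0,0,0,1],[-0.081,0.034,-0.047,0,0,0,1],[-0.081,0.034,-0.047,0,0,0,1],[-0.081,0.034,-0.047,0,0,0,1],[-0.081,0.034,-0.047,0,0,0,1],[0,0,0,0,0,0,1],[0,0,0,0,0,0,1]]]' 70
python3 map3.py
```

```text
t: 40.4
tcp_pos: [0.473, -0.1324, 0.1191]
orientation: [0.956, -0.136, 0.257, 0.036]
ft_force: [0.7, -0.6, -2.1]
gripper_width: 0.0172
gripper_force: 69.5
t 40.5 tcp [ 0.4731 -0.1324  0.1192] yaw -16.16 lean 30.04 j [ 0.33 -0.79 -0.97  0.35 -0.98  0.82] F [-0.4 -0.9 -0.8] w 0.0169 69.5
tip tray [-42.8  -9.6  19.2]
  18 ...............................................................  ...............................................................
  15 ..............#.....#################################..........  ................####.....######.....#######.....##.............
  12 ............##........#################################........  ................####################################...........
   9 ............##...........##############################........  ................####################################...........
   6 ..............#.............####.....##........###.............  ................##..##########...#########....####.............
   3 ...............................................................  ............................................
[... 3875 characters left out ...]
....######....................
 -87 ...............................................................  .......................................########................
 -90 ...............................................................  ...........................................#######.............
 -93 ...............................................................  ...........................................#######.............
 -96 ...............................................................  ..............................................####.............
 -99 ...............................................................  ...............................................................
```

Run:
```python
from h import *
b=tool(4.15,30);plan(tcp(np.r_[w(-46,0),.0190],b),b,6,1)
```

```text
[-0.02,0.01,-0.01,0.28,-0,-0.49,1],[-0.02,0.01,-0.01,0.28,-0,-0.49,1],[-0.02,0.01,-0.01,0.28,-0,-0.49,1],[-0.02,0.01,-0.01,0.28,-0,-0.49,1],[-0.02,0,-0.01,0.28,-0,-0.49,1],[-0.02,0,-0.01,0.28,-0,-0.49,1],
```

```bash
python3 -m handwheel '[[[-0.02,0.01,-0.01,0.28,0,-0.49,1],[-0.02,0.01,-0.01,0.28,0,-0.49,1],[-0.02,0.01,-0.01,0.28,0,-0.49,1],[-0.02,0.01,-0.01,0.28,0,-0.49,1],[-0.02,0,-0.01,0.28,0,-0.49,1],[-0.02,0,-0.01,0.28,0,-0.49,1],[0,0,0,0,0,0,1],[0,0,0,0,0,0,1]]]' 70
python3 map3.py | cut -c1-5,71-140
```

```text
t: 41.5
tcp_pos: [0.4694, -0.1332, 0.1199]
orientation: [0.965, 0.035, 0.26, -0.008]
ft_force: [2.8, -0.9, 0.6]
gripper_width: 0.0171
gripper_force: 69.6
t 41.6 -0.86  0.07 -0.95  1.44] F [ 3.1 -0.6  0.5] w 0.0169 69.6
tip t
  18 ...............................................................
  15 ................#####....######.....#######.....####...........
  12 ................####################################...........
   9 ................####################################...........
   6 ................##....########...#########....##...............
   3 ...............................................................
   0 ...............................................................
  -3 ...............................................................
  -6 ..................############...#########.....................
  -9 .................###########################...................
 -12 .................###########################...................
 -15 .................######.....##############.....................
 -18 ..........................................
[... 1184 characters left out ...]
..........
 -72 .............................#######...........................
 -75 .............................########..........................
 -78 ...............................########........................
 -81 ...................................######......................
 -84 .....................................######....................
 -87 .......................................########................
 -90 .......................................###########.............
 -93 ...........................................#######.............
 -96 ..............................................####.............
 -99 ...............................................................
```

Run:
```python
from h import *
V={}
for n in('wrist','scene'):
    P=camera_params(n);save(n,n+'m4.png');h=cv2.cvtColor(cv2.imread('pics/%sm4.png'%n),cv2.COLOR_BGR2HSV);V[n]=(P,(h[...,1]>95)&(h[...,0]<25)&(h[...,2]>55))
st();tipnow()
# where nominal teeth tips / bar appear, and what brightness there
W=V['wrist'][0];s=robot.observe();T=R.from_quat(s['orientation']).as_matrix()
print('bar px',proj(W,[s['tcp_pos']+T@np.array([0.0002,y,.0757]) for y in(-.062,0,.062)]).round(0).tolist())
g=lambda P,M,tx,ty,z:(lambda p:('#' if M[int(round(p[1])),int(round(p[0]))] else '.') if 0<=p[0]<639 and 0<=p[1]<399 else ' ')(proj(P,[np.r_[w(tx,ty),z]])[0])
for tx in range(0,-102,-3):print('%4d '%tx+'  '.join(''.join(g(*V[n],tx,ty,.018) for ty in range(93,-94,-3)) for n in V))
```

```text
t 41.7 tcp [ 0.4695 -0.1326  0.1198] yaw 4.24 lean 30.17 j [ 0.18 -0.76 -0.86  0.07 -0.95  1.44] F [2.5 0.6 0.6] w 0.0172 69.5
tip tray [-44.4   0.1  19.9]
bar px [[238.0, 216.0], [321.0, 216.0], [404.0, 216.0]]
   0 ...............................................................  ...............................................................
  -3 ...............................................................  ...............................................................
  -6 ...............................................................  ...............................#...............................
  -9 ...............................................................  ............#.....##....#....####..##.#...#.#..................
 -12 ...............................................................  ....#..##..####...#.#...###...####..#####.###..................
 -15 ...............................................................  ...#######.###.................#.#..#########..................
 -18 ...............................................................  ....#########.
[... 2967 characters left out ...]
..............................
 -87 ...............................................................  ...............................................................
 -90 ...............................................................  ...............................................................
 -93 ...............................................................  ...............................................................
 -96 ...............................................................  ...............................................................
 -99 ...............................................................  ...............................................................
```

```bash
python3 -m handwheel '[[[0.3,0,-0.52,0,0,0,1],[0.4,0,-0.693,0,0,0,1],[0.4,0,-0.693,0,0,0,1],[-0.6,0,-0.6,0,0,0,1],[-0.6,0,-0.5,0,0,0,1],[-0.6,0,-0.4,0,0,0,1],[0,0,0,0,0,0,1],[0,0,0,0,0,0,1]]]' 70
python3 - <<'E'
from h import *
V={}
for n in('wrist','side'):
    P=camera_params(n);save(n,n+'m5.png');h=cv2.cvtColor(cv2.imread('pics/%sm5.png'%n),cv2.COLOR_BGR2HSV);V[n]=(P,(h[...,1]>95)&(h[...,0]<25)&(h[...,2]>55))
st();tipnow()
g=lambda P,M,tx,ty,z:(lambda p:('#' if M[int(round(p[1])),int(round(p[0]))] else '.') if 0<=p[0]<639 and 0<=p[1]<399 else ' ')(proj(P,[np.r_[w(tx,ty),z]])[0])
for tx in range(15,-102,-3):print('%4d '%tx+'  '.join(''.join(g(*V[n],tx,ty,.018) for ty in range(93,-94,-3)) for n in V))
E
```

```text
t: 42.7
tcp_pos: [0.3997, -0.1379, 0.1974]
orientation: [0.965, 0.035, 0.259, -0.009]
ft_force: [0.3, -0.5, -1.3]
gripper_width: 0.017
gripper_force: 69.6
t 42.8 tcp [ 0.3998 -0.1379  0.1968] yaw 4.21 lean 29.98 j [ 0.21 -1.02 -0.83  0.07 -1.24  1.43] F [ 0.1 -0.6 -1.1] w 0.0171 69.6
tip tray [-114.7   -0.2   96.8]
  15 ..............########################################.........  ................####.....######.....#######.....####...........
  12 ............###########################################........  ................####################################...........
   9 ............###########################################........  ................####################################...........
   6 ...............................................................  ................##....########...#########......##.............
   3 ...............................................................  ...............................................................
   0 ...............................................................  ...........................................
[... 3742 characters left out ...]
..############................
 -87 .....................................#######...................  .......................................########................
 -90 .......................................#######.................  .........................................###########...........
 -93 .........................................#####.................  ...........................................#########...........
 -96 ...............................................................  ..............................................######...........
 -99 ...............................................................  ................................................####...........
```

Run:
```python
from h import *
b=tool(4.15,30);p1=tcp(np.r_[w(-20),.055],b);p2=tcp(np.r_[w(-20),.0275],b);p3=tcp(np.r_[w(-20),.0187],b)
plan(p1,b,4,1);plan(p2,b,2,1,p1,b);plan(p3,b,2,1,p2,b)
```

```text
[0.51,-0,0.7,0,0,0,1],[0.51,-0,0.7,0,0,0,1],[0.51,-0,0.7,0,0,0,1],[0.51,-0,0.7,0,0,0,1],
[-0.23,-0,0.4,0,0,0,1],[-0.23,-0,0.4,0,0,0,1],
[-0.07,-0,0.13,0,0,0,1],[-0.07,-0,0.13,0,0,0,1],
```

```bash
python3 -m handwheel '[[[0.51,0,0.7,0,0,0,1],[0.51,0,0.7,0,0,0,1],[0.51,0,0.7,0,0,0,1],[0.51,0,0.7,0,0,0,1],[-0.23,0,0.4,0,0,0,1],[-0.23,0,0.4,0,0,0,1],[-0.07,0,0.12,0,0,0,1],[-0.07,0,0.12,0,0,0,1]]]' 70
python3 -m handwheel '[[[0,0,0,0,0,0,1],[-0.0866,0,-0.05,0,0,0,1],[-0.0866,0,-0.05,0,0,0,1],[-0.0866,0,-0.05,0,0,0,1],[-0.0866,0,-0.05,0,0,0,1],[-0.0866,0,-0.05,0,0,0,1],[-0.0866,0,-0.05,0,0,0,1],[0,0,0,0,0,0,1]]]' 70
python3 map3.py | cut -c1-68,71-140 | sed -n '1,2p;13,50p' | cut -c1-4,68-140; python3 -c "
from h import *
st();tipnow()"
```

```text
t: 43.8
tcp_pos: [0.4946, -0.1312, 0.1195]
orientation: [0.965, 0.035, 0.26, -0.009]
ft_force: [0.7, -0.3, -1.1]
gripper_width: 0.0168
gripper_force: 69.5
t: 44.8
tcp_pos: [0.4766, -0.1324, 0.1191]
orientation: [0.965, 0.035, 0.259, -0.009]
ft_force: [-0.8, 0.0, -1.9]
gripper_width: 0.0172
gripper_force: 69.5
t 4403 -0.84  0.06 -0.94  1.45] F [ 0.4  0.7 -0.6] w 0.0173 69.5
tip 
 -12..................#########################.....................
 -15..................#####################.........................
 -18................................................................
 -21................................................................
 -24....................####.......#############....................
 -27..................##############################................
 -30.................#############################..................
 -33.....................#########....#######.......................
 -36.......................#######..................................
 -39.....................#########.###..............................
 -42...................######
[... 809 characters left out ...]
............................######........................
 -81....................................######......................
 -84....................................########....................
 -87........................................########................
 -90..........................................#########.............
 -93............................................#######.............
 -96.................................................##.............
 -99................................................................
t 44.9 tcp [ 0.4767 -0.1324  0.1191] yaw 4.22 lean 30.07 j [ 0.17 -0.73 -0.84  0.06 -0.94  1.45] F [ 0.4  0.7 -0.6] w 0.0173 69.5
tip tray [-37.4  -0.3  19.1]
```

```bash
python3 -m handwheel '[[[-0.0866,0,-0.05,0,0,0,1],[-0.0866,0,-0.05,0,0,0,1],[-0.0866,0,-0.05,0,0,0,1],[-0.0866,0,-0.05,0,0,0,1],[-0.0866,0,-0.05,0,0,0,1],[-0.0866,0,-0.05,0,0,0,1],[0,0,0,0,0,0,1],[0,0,0,0,0,0,1]]]' 70
python3 map3.py | cut -c1-68,71-140 | sed -n '13,50p' | cut -c1-4,68-140; python3 -c "
from h import *
st();tipnow()"
```

```text
t: 45.9
tcp_pos: [0.4587, -0.1337, 0.119]
orientation: [0.965, 0.035, 0.259, -0.009]
ft_force: [0.7, 0.6, -0.4]
gripper_width: 0.0178
gripper_force: 69.5
 -12..................###########################...................
 -15..................######.......##########.......................
 -18................................................................
 -21................................................................
 -24....................##.........#########........................
 -27.................#############################..................
 -30.................############################...................
 -33.....................####################.......................
 -36................................##..............................
 -39................................................................
 -42........................##########..............................
 -45.................##..#################..........................
 -48.................##############################.#...............
 -51..................###########################
[... 582 characters left out ...]
........................##########........................
 -81..................................########......................
 -84....................................########....................
 -87..........................................######................
 -90..........................................#########.............
 -93..............................................#######...........
 -96...............................................######...........
 -99.................................................####...........
t 46.0 tcp [ 0.4587 -0.1337  0.119 ] yaw 4.22 lean 30.05 j [ 0.18 -0.8  -0.88  0.07 -0.97  1.44] F [-0.7  0.5 -0.8] w 0.0172 69.5
tip tray [-55.5  -0.3  19. ]
```

```bash
python3 -m handwheel '[[[-0.09,0,-0.05,0,0,0,1],[-0.0866,0,-0.05,0,0,0,1],[-0.0866,0,-0.05,0,0,0,1],[-0.0866,0,-0.05,0,0,0,1],[-0.0866,0,-0.05,0,0,0,1],[-0.0866,0,-0.05,0,0,0,1],[-0.0866,0,-0.05,0,0,0,1],[0,0,0,0,0,0,1]]]' 70
python3 map3.py | cut -c1-68,71-140 | sed -n '18,50p' | cut -c1-4,68-140; python3 -c "
from h import *
st();tipnow()"
```

```text
t: 47.0
tcp_pos: [0.4392, -0.1354, 0.1224]
orientation: [0.964, 0.036, 0.263, -0.009]
ft_force: [3.7, -0.6, 6.3]
gripper_width: 0.0172
gripper_force: 70.3
 -27.................###############################................
 -30.................#############################..................
 -33........................#################.......................
 -36................................................................
 -39................................................................
 -42................................................................
 -45................................................................
 -48................................................................
 -51................................................................
 -54................................................................
 -57................................................................
 -60................................................................
 -63.....................................######.....................
 -66...................................########.
[... 235 characters left out ...]
................###################..........................
 -81...................###################..........................
 -84........................################........................
 -87........................########################................
 -90..........................##..............#############.........
 -93............................................###########.........
 -96.................................................####...........
 -99................................................................
t 47.1 tcp [ 0.4393 -0.1354  0.1225] yaw 4.28 lean 30.47 j [ 0.19 -0.89 -0.92  0.07 -1.02  1.43] F [4.  0.2 7. ] w 0.0169 70.3
tip tray [-74.2  -0.6  22.7]
```

```bash
python3 -m handwheel '[[[0.2,0,-0.35,0,0,0,1],[0.4,0,-0.693,0,0,0,1],[0.4,0,-0.693,0,0,0,1],[-0.6,0,-0.5,0,0,0,1],[-0.6,0,-0.4,0,0,0,1],[0,0,0,0,0,0,1],[0,0,0,0,0,0,1],[0,0,0,0,0,0,1]]]' 70
cat > map6.py <<'E'
from h import *
V={}
for n in('wrist','side','scene'):
    P=camera_params(n);save(n,n+'m5.png');h=cv2.cvtColor(cv2.imread('pics/%sm5.png'%n),cv2.COLOR_BGR2HSV);V[n]=(P,(h[...,1]>95)&(h[...,0]<25)&(h[...,2]>55))
st();tipnow()
g=lambda P,M,tx,ty,z:(lambda p:('#' if M[int(round(p[1])),int(round(p[0]))] else '.') if 0<=p[0]<639 and 0<=p[1]<399 else ' ')(proj(P,[np.r_[w(tx,ty),z]])[0])
for tx in range(-24,-105,-3):print('%4d '%tx+' '.join(''.join(g(*V[n],tx,ty,.018) for ty in range(87,-88,-3)) for n in V))
E
python3 map6.py
```

```text
t: 48.1
tcp_pos: [0.3929, -0.1384, 0.1836]
orientation: [0.965, 0.035, 0.258, -0.009]
ft_force: [-0.3, 0.5, -1.6]
gripper_width: 0.017
gripper_force: 69.6
t 48.25 tcp [ 0.393  -0.1385  0.1839] yaw 4.21 lean 29.97 j [ 0.22 -1.05 -0.87  0.08 -1.24  1.42] F [-0.8  0.2 -1.3] w 0.0175 69.6
tip tray [-121.5   -0.3   83.8]
 -24 .......########################################............ ...............####.........#############.................. ...........................................................
 -27 .....###########################################........... ..............###############################.............. .........#..#..#..#.##.##.##.##.##.#.#..##.#.#.............
 -30 .....###########################################........... ..............#############################................ .......########################################............
 -33 ........######################################............. .....................#################..................... .......##.#.##.##.##.##.##.#..#.##..#.#.##.##..............
 -36 .....................................
[... 3512 characters left out ...]
......................... ........................................................... ...........................................................
 -96 ........................................................... ........................................................... ...........................................................
 -99 ........................................................... ........................................................... ...........................................................
-102 ........................................................... ........................................................... ...........................................................
```

Run:
```python
from h import *
z=np.load('grasp.npz');p,G=z['p'],z['R'];p1=p+[0,0,.1];p2=p+[0,0,.012]
plan(p1,G,16,1);plan(p2,G,5,1,p1,G);plan(p,G,4,1,p2,G)
```

```text
[0.36,-0.92,0.16,0.07,-0,-0.12,1],[0.37,-0.92,0.16,0.07,-0,-0.12,1],[0.38,-0.91,0.17,0.07,-0,-0.12,1],[0.39,-0.91,0.18,0.07,-0,-0.12,1],[0.4,-0.9,0.18,0.07,-0,-0.12,1],[0.41,-0.89,0.19,0.07,-0,-0.12,1],[0.43,-0.89,0.2,0.07,-0,-0.12,1],[0.44,-0.88,0.2,0.07,-0,-0.12,1],
[0.45,-0.87,0.21,0.07,-0,-0.12,1],[0.46,-0.87,0.22,0.07,-0,-0.12,1],[0.47,-0.86,0.22,0.07,-0,-0.12,1],[0.48,-0.85,0.23,0.07,-0,-0.12,1],[0.49,-0.84,0.23,0.07,-0,-0.12,1],[0.5,-0.84,0.24,0.07,-0,-0.12,1],[0.51,-0.83,0.25,0.07,-0,-0.12,1],[0.52,-0.82,0.25,0.07,-0,-0.12,1],

[-0.29,-0,0.51,0,0,0,1],[-0.29,-0,0.51,0,0,0,1],[-0.29,-0,0.51,0,0,0,1],[-0.29,-0,0.51,0,0,0,1],[-0.29,-0,0.51,0,0,0,1],
[-0.05,-0,0.09,0,0,0,1],[-0.05,-0,0.09,0,0,0,1],[-0.05,-0,0.09,0,0,0,1],[-0.05,-0,0.09,0,0,0,1],
```

```bash
python3 -m handwheel '[[[0.36,-0.92,0.16,0.07,0,-0.12,1],[0.37,-0.92,0.16,0.07,0,-0.12,1],[0.38,-0.91,0.17,0.07,0,-0.12,1],[0.39,-0.91,0.18,0.07,0,-0.12,1],[0.4,-0.9,0.18,0.07,0,-0.12,1],[0.41,-0.89,0.19,0.07,0,-0.12,1],[0.43,-0.89,0.2,0.07,0,-0.12,1],[0.44,-0.88,0.2,0.07,0,-0.12,1]]]' 70
python3 -m handwheel '[[[0.45,-0.87,0.21,0.07,0,-0.12,1],[0.46,-0.87,0.22,0.07,0,-0.12,1],[0.47,-0.86,0.22,0.07,0,-0.12,1],[0.48,-0.85,0.23,0.07,0,-0.12,1],[0.49,-0.84,0.23,0.07,0,-0.12,1],[0.5,-0.84,0.24,0.07,0,-0.12,1],[0.51,-0.83,0.25,0.07,0,-0.12,1],[0.52,-0.82,0.25,0.07,0,-0.12,1]]]' 70
python3 - <<'E'
from h import *
for i in range(5):camera('side')
st();z=np.load('grasp.npz');p,G=z['p'],z['R'];p2=p+[0,0,.012]
print(robot.observe()['tcp_pos']-p);plan(p2,G,6,1);plan(p,G,4,1,p2,G)
E
```

```text
t: 49.25
tcp_pos: [0.4699, 0.0907, 0.1943]
orientation: [0.962, 0.092, 0.258, -0.024]
ft_force: [0.3, -0.3, -1.8]
gripper_width: 0.0169
gripper_force: 69.6
t: 50.25
tcp_pos: [0.5466, 0.3188, 0.2038]
orientation: [0.955, 0.147, 0.256, -0.039]
ft_force: [0.1, 0.4, -0.5]
gripper_width: 0.0171
gripper_force: 69.6
t 50.5 tcp [0.5461 0.3175 0.2038] yaw 17.54 lean 29.97 j [ 1.   -0.3  -0.52  0.4  -0.97  0.72] F [ 0.7 -0.2 -1. ] w 0.0174 69.5
[-0.00096712 -0.00013073  0.10025461]
[-0.24,0,0.43,-0,-0,0,1],[-0.24,0,0.43,-0,-0,0,1],[-0.24,0,0.43,-0,-0,0,1],[-0.24,0,0.43,-0,-0,0,1],[-0.24,0,0.43,-0,-0,0,1],[-0.24,0,0.43,-0,-0,0,1],
[-0.05,-0,0.09,0,0,0,1],[-0.05,-0,0.09,0,0,0,1],[-0.05,-0,0.09,0,0,0,1],[-0.05,-0,0.09,0,0,0,1],
```

```bash
python3 -m handwheel '[[[-0.24,0,0.43,0,0,0,1],[-0.24,0,0.43,0,0,0,1],[-0.24,0,0.43,0,0,0,1],[-0.24,0,0.43,0,0,0,1],[-0.24,0,0.43,0,0,0,1],[-0.24,0,0.43,0,0,0,1],[0,0,0,0,0,0,1],[0,0,0,0,0,0,1]]]' 70
python3 - <<'E'
from h import *
camera('side');st();z=np.load('grasp.npz');p,G=z['p'],z['R']
print(robot.observe()['tcp_pos']-p);plan(p,G,5,1)
E
```

```text
t: 51.5
tcp_pos: [0.5477, 0.3184, 0.1167]
orientation: [0.954, 0.147, 0.257, -0.039]
ft_force: [-0.1, 0.3, -0.9]
gripper_width: 0.0173
gripper_force: 69.5
t 51.55 tcp [0.5478 0.3185 0.117 ] yaw 17.52 lean 30.12 j [ 0.98 -0.25 -0.66  0.46 -0.79  0.63] F [-0.5  0.6 -0.6] w 0.0171 69.5
[0.00075214 0.00085931 0.01342815]
[-0.05,0,0.07,-0.01,-0.01,0.01,1],[-0.05,0,0.07,-0.01,-0.01,0.01,1],[-0.05,0,0.07,-0.01,-0.01,0.01,1],[-0.05,0,0.07,-0.01,-0.01,0.01,1],[-0.05,0,0.07,-0.01,-0.01,0.01,1],
```

```bash
python3 -m handwheel '[[[-0.05,0.003,0.073,-0.01,-0.01,0.01,1],[-0.05,0.003,0.073,-0.01,-0.01,0.01,1],[-0.05,0.003,0.073,-0.01,-0.01,0.01,1],[-0.05,0.003,0.073,-0.01,-0.01,0.01,1],[-0.045,0.003,0.07,-0.01,-0.01,0.01,1],[0,0,0,0,0,0,1],[0,0,0,0,0,0,1],[0,0,0,0,0,0,1]]]' 70
python3 - <<'E'
from h import *
camera('side');st();z=np.load('grasp.npz');p,G=z['p'],z['R']
print(robot.observe()['tcp_pos']-p);plan(p,G,2,1)
E
```

```text
t: 52.55
tcp_pos: [0.5473, 0.3182, 0.1045]
orientation: [0.955, 0.144, 0.255, -0.038]
ft_force: [3.3, 1.4, 6.4]
gripper_width: 0.0169
gripper_force: 70.1
t 52.6 tcp [0.5473 0.3182 0.1044] yaw 17.19 lean 29.89 j [ 0.98 -0.24 -0.68  0.47 -0.77  0.61] F [3.1 0.7 4.6] w 0.017 70.1
[0.00024329 0.00054523 0.00090388]
[-0.01,0.01,0.01,0.01,-0,-0.01,1],[-0.01,0.01,0.01,0.01,-0,-0.01,1],
```

```bash
python3 -m handwheel '[[[0.003,0.01,-0.01,0.01,0,-0.01,1],[0,0,0,0,0,0,1],[0,0,0,0,0,0,0.6],[0,0,0,0,0,0,0.2],[0,0,0,0,0,0,-0.2],[0,0,0,0,0,0,-0.6],[0,0,0,0,0,0,-1],[0,0,0,0,0,0,-1]]]' 20
python3 -m handwheel '[[[0,0,-0.1,0,0,0,-1],[0,0,-0.3,0,0,0,-1],[0,0,-0.5,0,0,0,-1],[0,0,-0.6,0,0,0,-1],[0,0,-0.7,0,0,0,-1],[0,0,-0.7,0,0,0,-1],[0,0,-0.5,0,0,0,-1],[0,0,0,0,0,0,-1]]]' 20
python3 - <<'E'
from h import *
camera('side');st()
a=cv2.imread('pics/side0.png');save('side','fin.png');b=cv2.imread('pics/fin.png')
A=cv2.absdiff(a,b).max(2);print('changed px (>45) in rest',(A[250:370,260:345]>45).sum(),'timer',(A[240:275,288:326]>45).sum(),'ramekin',(A[232:265,352:392]>45).sum(),'therm',(A[174:195,345:422]>45).sum())
W=camera_params('wrist');im=save('wrist','wf.png')
for t in('rake_grip','rest_seat'):
    c=finder.recognise('wrist',t)[0]['centre'];print(t,c,onz(W,c,.104 if t=='rake_grip' else .004))
hsv=cv2.cvtColor(b,cv2.COLOR_BGR2HSV);M=(hsv[...,1]>95)&(hsv[...,0]<25)&(hsv[...,2]>55);D=camera_params('side')
for tx in range(18,-100,-3):print('%4d '%tx+''.join('#' if M[tuple(np.round(proj(D,[np.r_[w(tx,ty),.018]])[0][::-1]).astype(int))] else '.' for ty in range(87,-88,-3)))
d=np.vstack([a[240:380,255:350],b[240:380,255:350]]);v,u=np.nonzero((a[250:320,265:330].max(2)<50));v2,u2=np.nonzero((b[250:320,265:330].max(2)<50));print('dark handle before/after',u.mean(),v.mean(),len(u),u2.mean(),v2.mean(),len(u2))
E
```

```text
t: 53.6
tcp_pos: [0.5467, 0.317, 0.103]
orientation: [0.956, 0.145, 0.254, -0.037]
ft_force: [-0.9, 0.0, 0.5]
gripper_width: 0.0855
gripper_force: 0.0
t: 54.6
tcp_pos: [0.4982, 0.3028, 0.1938]
orientation: [0.955, 0.145, 0.255, -0.039]
ft_force: [-0.5, -0.8, -0.5]
gripper_width: 0.0852
gripper_force: 0.0
t 54.65 tcp [0.4982 0.3025 0.1923] yaw 17.24 lean 29.79 j [ 1.07 -0.43 -0.65  0.42 -1.01  0.63] F [-0.1  0.1 -0.3] w 0.0851 0.0
changed px (>45) in rest 1327 timer 172 ramekin 8 therm 766
rake_grip [319.4, 173.9] [0.57188838 0.32629175 0.104     ]
rest_seat [309.0, 224.5] [0.54011834 0.32975928 0.004     ]
  18 ...........................................................
  15 ...........................................................
  12 ...........................................................
   9 ...........................................................
   6 ...........................................................
   3 ...........................................................
   0 ...........................................................
  -3 ..........................
[... 1494 characters left out ...]
..................................
 -75 ...............##########..................................
 -78 ...................####....................................
 -81 ...........................................................
 -84 ...........................................................
 -87 ...........................................................
 -90 ...........................................................
 -93 ...........................................................
 -96 ...........................................................
 -99 ...........................................................
dark handle before/after 28.3806146572104 35.096926713947994 423 23.86 46.91 200
```

Run:
```python
from h import *
z=np.load('grasp.npz');p,G=z['p'],z['R']
W1=np.load('w1.npy',allow_pickle=True).item();W=camera_params('wrist');save('wrist','wg.png')
for f,P in(('w1.png',W1),('wg.png',W)):
    im=cv2.imread('pics/'+f)[165:250,285:355].max(2);n,l,s,c=cv2.connectedComponentsWithStats((im<45).astype(np.uint8));k=1+np.argmax(s[1:,4]);x,y,w_,h_,a=s[k]
    v,u=np.nonzero(l==k);q=proj(P,[p+G@np.array([0,0,d]) for d in(-.036,0,.042)])
    print(f,'handle cols',x+285,x+284+w_,'rows',y+165,y+164+h_,'area',a,'mean',u.mean()+285,v.mean()+165,'top cols',u[v<y+8].mean()+285,'low cols',u[v>y+h_-8].mean()+285,'pred',q.round(1).tolist())
S=camera_params('scene');save('scene','of.png')
a=cv2.imread('pics/scene0.png');b=cv2.imread('pics/of.png');A=cv2.absdiff(a,b).max(2)
for n,(x0,y0,x1,y1) in dict(rest=(210,155,278,212),timer=(281,194,308,218),ramekin=(264,216,294,244),therm=(368,265,426,318)).items():print(n,(A[y0:y1,x0:x1]>45).sum())
h=cv2.cvtColor(b,cv2.COLOR_BGR2HSV);M=(h[...,1]>95)&(h[...,0]<25)&(h[...,2]>55)
for tx in range(18,-100,-3):print('%4d '%tx+''.join('#' if M[tuple(np.round(proj(S,[np.r_[w(tx,ty),.018]])[0][::-1]).astype(int))] else '.' for ty in range(87,-88,-3)))
```

```text
w1.png handle cols 309 335 rows 187 235 area 1054 mean 321.87381404174573 211.91745730550284 top cols 322.11486486486484 low cols 321.69594594594594 pred [[322.3, 229.3], [322.5, 212.4], [322.7, 198.0]]
wg.png handle cols 309 331 rows 171 237 area 1322 mean 320.18078668683813 205.375189107413 top cols 320.50757575757575 low cols 319.89130434782606 pred [[319.8, 219.4], [319.9, 203.9], [320.0, 190.7]]
rest 307
timer 0
ramekin 0
therm 0
  18 ...........................................................
  15 ...........................................................
  12 ............#..#..###.##...#..##.##.##....##.##............
   9 .............................................#.............
   6 ...........................................................
   3 ...........................................................
   0 ...........................................................
  -3 ...........................................................
  -6 ...........................................................
  -9 .......#.........#.##.#.#...#.##.##.##.##..................
 -12 ......
[... 1238 characters left out ...]
.....#..#............#..#....#....................
 -72 .......##.##.##.####.##.####.#######.#########.............
 -75 .......#..#..#..#.#..#..#....#.#.##.##.#..#.#..............
 -78 ...........................................................
 -81 ...........................................................
 -84 ...........................................................
 -87 ...........................................................
 -90 ...........................................................
 -93 ...........................................................
 -96 ...........................................................
 -99 ...........................................................
```

Run:
```python
import cv2
for f in('w1.png','wg.png'):
    g=cv2.imread('pics/'+f).max(2)[160:290:3,236:410:2]
    print(f)
    for i,r in enumerate(g):print('%3d '%(160+3*i)+''.join('@' if v<35 else '#' if v<60 else '+' if v<110 else '-' if v<160 else '.' for v in r))
```

```text
w1.png
160 @-.....................................................................................
163 +-.....................................................................................
166 +......................................................................................
169 .......................................................................................
172 .......................................................................................
175 .......................................................................................
178 .......................................................................................
181 ...............---------------.........................................................
184 ..........--------------------------------+-++--------------------------...............
187 .........--+-.-----.-..................-#@@@@@@-........................-----..........
190 .........------++++++++++++++++++++++++@@@@@@@@@---------------------------#--.........
193 .........--+#+######################+##@@@@@@@@@#######################+-----
[... 6309 characters left out ...]
+++++++++++++++++++++++++++++---+---------------......@@
271 @#.............................-...........-.......-..-..-..-........-....-..........@@
274 @@.......................-+-......................................-+.................@@
277 @#......................++++.....................................++++................@@
280 @+....................+++++-.....................................-+++++..............@@
283 @-....................++++++.....................................+++++++.............#@
286 @.....................------......................................-----+..............@
289 -....................-------.....................................-------..............+
```

Run:
```python
from h import *
from scipy.optimize import least_squares
z=np.load('grasp.npz');p,G=z['p'],z['R']
W1=np.load('w1.npy',allow_pickle=True).item();W=camera_params('wrist')
u=np.array([-.5,.866]);n=np.array([.866,.5])
E=np.array([-28,100])+36*u
F=np.array([[10,40],[0,0],E+7*n,E-7*n])/1e3
yaw=np.radians(17.3);h=np.array([np.cos(yaw),np.sin(yaw)])
tip0=p[:2]+h*.028
def pts(th,dx,tz):
    c,s=np.cos(th),np.sin(th) # th>0: top leans further back (-x)
    X=F[:,0]*c-F[:,1]*s;Z=F[:,0]*s+F[:,1]*c
    return [np.r_[tip0+h*(dx+x),tz+zz] for x,zz in zip(X,Z)]
print('w1 model',proj(W1,pts(0,0,.004)).round(1).tolist())
o=np.array([166,180,226,236.])
f=lambda q:proj(W,pts(*q))[:,1]-o
for th0 in(.1,.4,.8):
    r=least_squares(f,[th0,.01,.01],x_scale=[.1,.01,.01]);print('pitch',np.degrees(r.x[0]),'dx,z mm',1e3*r.x[1:],'res',r.fun.round(1))
print('robot t');st();print('cols',proj(W,pts(*r.x))[:,0])
```

```text
w1 model [[322.8, 187.4], [322.4, 204.6], [322.5, 220.0], [322.2, 238.6]]
pitch 15.318440787367765 dx,z mm [27.79465933 -3.63400604] res [ 1.9 -1.8 -2.1  1.9]
pitch 15.318477848177874 dx,z mm [27.7947757  -3.63431301] res [ 1.9 -1.8 -2.1  1.9]
pitch 15.318442492484861 dx,z mm [27.79466457 -3.63401948] res [ 1.9 -1.8 -2.1  1.9]
robot t
t 54.95 tcp [0.4984 0.3021 0.1909] yaw 17.26 lean 29.69 j [ 1.07 -0.43 -0.65  0.42 -1.01  0.63] F [ 0.5 -0.4  0.3] w 0.0852 0.0
cols [320.04416409 320.11678323 319.99205486 320.04426827]
```

Run:
```python
from h import *
z=np.load('grasp.npz');p,G=z['p'],z['R'];h=np.array([.9548,.2974,0]);k=np.array([0,0,1])
a=tool(17.3,45.3)
T1=np.array([.5426,.3163,.094]);S1=T1-h*.0424+k*.0424
print('A');plan(S1,a,3,-1);plan(T1,a,4,-1,S1,a)
L=T1+k*.05
print('lift');plan(L,a,3,1,T1,a)
Pp=p-h*.005+k*.0087
U=Pp+k*.02
print('rot');plan(Pp+k*.045,G,4,1,L,a);plan(Pp+k*.012,G,3,1,Pp+k*.045,G)
```

```text
A
[-0.26,-0.01,0.55,0.01,0.87,-0,-1],[-0.31,-0.01,0.52,0.01,0.87,-0,-1],[-0.36,-0.01,0.49,0.01,0.87,-0,-1],
[-0,-0,0.5,0,0,0,-1],[-0,-0,0.5,0,0,0,-1],[-0,-0,0.5,0,0,0,-1],[-0,-0,0.5,0,0,0,-1],
lift
[0.39,-0,-0.39,0,0,0,1],[0.39,-0,-0.39,0,0,0,1],[0.39,-0,-0.39,0,0,0,1],
rot
[0.08,0,-0.08,-0,-0.64,-0,1],[0.07,0,-0.08,-0,-0.64,-0,1],[0.06,0,-0.09,-0,-0.64,-0,1],[0.06,0,-0.09,-0,-0.64,-0,1],
[-0.18,-0,0.32,0,0,0,1],[-0.18,-0,0.32,0,0,0,1],[-0.18,-0,0.32,0,0,0,1],
```

```bash
python3 -m handwheel '[[[-0.26,-0.01,0.55,0.01,0.87,0,-1],[-0.31,-0.01,0.52,0.01,0.87,0,-1],[-0.36,-0.01,0.49,0.01,0.87,0,-1],[0,0,0.5,0,0,0,-1],[0,0,0.5,0,0,0,-1],[0,0,0.5,0,0,0,-1],[0,0,0.5,0,0,0,-1],[0,0,0,0,0,0,1]]]' 80
python3 -m handwheel '[[[0,0,0,0,0,0,1],[0,0,0,0,0,0,1],[0,0,0,0,0,0,1],[0,0,0,0,0,0,1],[0,0,0,0,0,0,1],[0,0,0,0,0,0,1],[0.39,0,-0.39,0,0,0,1],[0.39,0,-0.39,0,0,0,1]]]' 80
python3 - <<'E'
from h import *
W=camera_params('wrist');save('wrist','wh.png');st()
g=cv2.imread('pics/wh.png').max(2)[150:345:3,230:412:2]
for i,r in enumerate(g):print('%3d '%(150+3*i)+''.join('@' if v<35 else '#' if v<60 else '+' if v<110 else '-' if v<160 else '.' for v in r))
E
```

```text
t: 55.95
tcp_pos: [0.5429, 0.3159, 0.0933]
orientation: [0.913, 0.138, 0.381, -0.057]
ft_force: [0.1, -0.6, -0.6]
gripper_width: 0.0693
gripper_force: 0.0
t: 56.95
tcp_pos: [0.5421, 0.3161, 0.1269]
orientation: [0.913, 0.138, 0.38, -0.058]
ft_force: [1.0, 0.7, -0.4]
gripper_width: 0.0172
gripper_force: 78.0
t 57.0 tcp [0.5427 0.3172 0.1303] yaw 17.19 lean 45.46 j [ 0.93 -0.42 -0.99  0.98 -0.53  0.19] F [0.5 1.3 1.3] w 0.0167 78.2
150 -----......................................................................................
153 ----+......................................................................................
156 ----+-.....................................................................................
159 ----+#.....................................................................................
162 ----#+.....................................................................................
165 ---+@+.....................................................................................
168 --+##.................................................................................
[... 4873 characters left out ...]
@@@@@@@@@@@@@@@@@@@@@@@@@@@@
324 @@@@@@@@@@@@@@@@@@@@@@@@@@@@@@@@@#..-++++++++++++++++++++++@@@@@@@@@@@@@@@@@@@@@@@@@@@@@@@@
327 @@@@@@#@@@@@@@@@@@@@@@@@@#@@@@@@@#..+++++++++++++++++++++++@@@@@@@@@@@@@@@@@@@@@@@@#@@#@@@@
330 @@@@#@@@@@@@@@@@@@@@@@@@@@@@@@@@@#.-+++++++++++++++++++++++@@@@@@@@@@@#@@@@@@@@@@@@@@@@@@#@
333 @@@@@@@@@@@@@@@@@@@@@@@@@@@#@@@@@@@@@@##++++++++++++##@@@@@@@@@@@@@@@@@@@@@@@@@@@@@@@@@@#@#
336 @@@@@@@@@@@@@@@@@@@@@@@@@@@@@@@@@@@@@@@@@@@@@@@@@@@@@@@@@@@@@@@@@@@@@@@@@#@@@@@@@@@@@@@@@@#
339 @@@@@@@@@#@@@@@@@@@@@@@@@@@@@@@@@@@@@@@@@@@@@@@@@@@@@@@@@@@@@@@@@@@@@@#@@@@@@@@@@@@@@@@@@@@
342 @@@@@@@@@@@@@@@@@@@@@@@@@@@@@@@@@@@@@@@@@@@@@@@@@@@@@@@@@@@@@@@@@@@@@@@@@@@@@@@@@@@@@@@@@@@
```

Run:
```python
from h import *
z=np.load('grasp.npz');p,G=z['p'],z['R'];h=np.array([.9548,.2974,0]);k=np.array([0,0,1])
st();Pp=p-h*.005+k*.0087
plan(Pp+k*.04,G,4,1);plan(Pp+k*.012,G,3,1,Pp+k*.04,G)
```

```text
t 57.0 tcp [0.5427 0.3172 0.1303] yaw 17.19 lean 45.46 j [ 0.93 -0.42 -0.99  0.98 -0.53  0.19] F [0.5 1.3 1.3] w 0.0167 78.2
[0.13,0.01,-0.13,-0,-0.65,-0,1],[0.12,0.01,-0.14,-0,-0.65,-0,1],[0.11,0.01,-0.15,-0,-0.65,-0,1],[0.1,0.01,-0.16,-0,-0.65,-0,1],
[-0.15,-0,0.27,0,0,0,1],[-0.15,-0,0.27,0,0,0,1],[-0.15,-0,0.27,0,0,0,1],
```

```bash
python3 -m handwheel '[[[0.13,0.01,-0.13,0,-0.65,0,1],[0.12,0.01,-0.14,0,-0.65,0,1],[0.11,0.01,-0.15,0,-0.65,0,1],[0.1,0.01,-0.16,0,-0.65,0,1],[-0.15,0,0.27,0,0,0,1],[-0.15,0,0.27,0,0,0,1],[-0.15,0,0.27,0,0,0,1],[0,0,0,0,0,0,1]]]' 80
python3 - <<'E'
from h import *
z=np.load('grasp.npz');p,G=z['p'],z['R'];h=np.array([.9548,.2974,0]);k=np.array([0,0,1])
st();Pp=p-h*.005+k*.0087;print(robot.observe()['tcp_pos']-Pp)
plan(Pp+k*.001,G,5,1)
E
```

```text
t: 58.0
tcp_pos: [0.542, 0.3151, 0.1204]
orientation: [0.956, 0.146, 0.253, -0.038]
ft_force: [-0.7, 0.6, -1.2]
gripper_width: 0.0171
gripper_force: 78.1
t 58.0 tcp [0.542  0.3151 0.1204] yaw 17.33 lean 29.69 j [ 0.99 -0.27 -0.66  0.45 -0.81  0.63] F [-0.7  0.6 -1.2] w 0.0171 78.1
[-0.00022691 -0.00107899  0.00819126]
[-0.02,-0.01,0.04,-0,0.01,-0,1],[-0.02,-0.01,0.04,-0,0.01,-0,1],[-0.02,-0.01,0.04,-0,0.01,-0,1],[-0.02,-0.01,0.04,-0,0.01,-0,1],[-0.02,-0.01,0.04,-0,0.01,-0,1],
```

```bash
python3 -m handwheel '[[[-0.03,-0.005,0.055,0,0,0,1],[-0.03,-0.005,0.055,0,0,0,1],[-0.03,-0.005,0.055,0,0,0,1],[-0.027,-0.005,0.046,0,0,0,1],[-0.02,0,0.035,0,0,0,1],[0,0,0,0,0,0,1],[0,0,0,0,0,0,1],[0,0,0,0,0,0,1]]]' 80
python3 - <<'E'
from h import *
z=np.load('grasp.npz');p,G=z['p'],z['R'];h=np.array([.9548,.2974,0]);k=np.array([0,0,1])
st();Pp=p-h*.005+k*.0087;print(robot.observe()['tcp_pos']-Pp)
E
```

```text
t: 59.0
tcp_pos: [0.5429, 0.3166, 0.1147]
orientation: [0.955, 0.145, 0.255, -0.039]
ft_force: [3.6, 0.4, 0.1]
gripper_width: 0.0169
gripper_force: 78.2
t 59.0 tcp [0.5429 0.3166 0.1147] yaw 17.28 lean 29.85 j [ 0.99 -0.26 -0.67  0.46 -0.8   0.62] F [3.6 0.4 0.1] w 0.0169 78.2
[0.00060209 0.00043749 0.0024954 ]
```

```bash
python3 -m handwheel '[[[0.018,0,0.068,0,0,0,1],[0,0,0,0,0,0,1],[0,0,0,0,0,0,0.6],[0,0,0,0,0,0,0],[0,0,0,0,0,0,-0.6],[0,0,0,0,0,0,-1],[0,0,-0.2,0,0,0,-1],[0,0,-0.5,0,0,0,-1]]]' 20
python3 - <<'E'
from h import *
W=camera_params('wrist');save('wrist','wk.png');st()
g=cv2.imread('pics/wk.png').max(2)[150:300:3,230:412:2]
for i,r in enumerate(g):print('%3d '%(150+3*i)+''.join('@' if v<35 else '#' if v<60 else '+' if v<110 else '-' if v<160 else '.' for v in r))
z=np.load('grasp.npz');p,G=z['p'],z['R'];T=np.c_[G@[.0002,0,.0757]]
print('pred bar, grip, end',proj(W,[p+G@np.array([.0002,y,.0757]) for y in(-.062,.062)]).round(0).tolist(),proj(W,[p+G@np.array(q)/1e3 for q in([-25.8,0,100.6],[7,0,-36],[-7,0,-36])]).round(0).tolist())
E
```

```text
t: 60.0
tcp_pos: [0.5337, 0.3132, 0.1309]
orientation: [0.956, 0.145, 0.254, -0.038]
ft_force: [0.2, -1.0, 0.2]
gripper_width: 0.0853
gripper_force: 0.0
t 60.05 tcp [0.5339 0.314  0.1342] yaw 17.27 lean 29.95 j [ 1.01 -0.3  -0.67  0.45 -0.84  0.63] F [1.8 1.6 2.5] w 0.0856 0.0
150 ...........................................................................................
153 ...........................................................................................
156 ...........................................................................................
159 ...........................................................................................
162 ...........................................................................................
165 ...........................................................................................
168 ...........................................................................................
171 ...........................................................................................
174 ..................................................
[... 3379 characters left out ...]
---++++++++------+#@@@
282 @@@@-...-----------++++++++----------+@@@@@@@@@@@@@@@@-------------------+++++++------##@@@
285 @@@@-....---------++++++++------------+@@@@@@@@@@@@@@#+------------------+++++++------+#+@@
288 @@@@--...---------++++++++------------------+++++++++-------------------+++++++++------#-#@
291 @@#@-.....--------++++++++----------------------+--++--------------------++++++++------#--@
294 @@+@.......-------++++++++-----------------------------------------------++++++++------#---
297 @-+#.....-.+++--++++++++++++--------------------------------------------++++++++++---++@#+-
pred bar, grip, end [[248.0, 205.0], [393.0, 205.0]] [[321.0, 222.0], [320.0, 264.0], [320.0, 290.0]]
```

The rake is seated as at the start: bar at row 204, teeth inside the dish and the handle end at row 286, all matching the prediction. I'll back the hand clear and hand in.

```bash
python3 -m handwheel '[[[0,0,-0.6,0,0,0,-1],[0,0,-0.7,0,0,0,-1],[0,0,-0.7,0,0,0,-1],[0,0,-0.6,0,0,0,-1],[0,0,-0.3,0,0,0,-1],[0,0,0,0,0,0,-1],[0,0,0,0,0,0,-1],[0,0,0,0,0,0,-1]]]' 20
python3 -c "
from h import *
print(robot.hand_in())"
```

```text
t: 61.05
tcp_pos: [0.4929, 0.3006, 0.2055]
orientation: [0.956, 0.145, 0.254, -0.038]
ft_force: [-0.2, -0.0, -1.3]
gripper_width: 0.0852
gripper_force: 0.0
the job is handed in; nothing more can be done
None
```

I handed the job in at 61 s: by the last camera check all five sticks lie in flutes of their own, and the rake is back in its rest after a first try that left its teeth outside the dish. Stick 5 slid over the left rim and I pushed it back in with a rake tooth, and the rake jammed on crossed sticks three times, reading about 7 N each time at most.

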